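Check a bored tube insert on the pin and hold it hole-up

ROBOT

A 6-joint arm with a two-finger parallel gripper is mounted at the origin on a cart in front of the work surface, level with it; the furniture and walls round the work are solid. World frame = base frame: x ahead of the robot, y to its left, z up, the work surface at z = 0. Lengths are in m, angles in rad, forces in N, time in s.
With the tool pointing down it reaches from about 0.225 to 0.725 m from the base axis. Payload 3.1 kg.
Tool frame: the origin (TCP) lies midway between the tips of the shut fingers; the grasp point (between the pads) lies 19 mm behind it; z points along the fingers, y is the line along which they close (so a half turn about z gives the same grasp; the last joint's range is limited). The gripper opens to 85 mm and grips with 20 to 120 N. Pads are 22 mm wide; open, the fingers measure 114 mm over their backs; the gripper's body (76 mm by 85 mm) begins 54 mm behind the grasp point. The pads swing forward as they close: fully open they stand 13 mm farther back than shut.
Start: joints at [-0.128, 0.048, 0.099, 1.622, 0, 1.443], TCP at [0.525, -0, 0.211] pointing down, gripper open.
Joint ranges: [-2.91, 2.91], [-0.99, 1.94], [-1.21, 1.42], [-2.12, 2.29], [-1.49, 1.47], [-3.14, 3.14]. Speed limits (rad/s): [2.79, 2.79, 3.14, 3.14, 3.14, 3.14].

INTERFACE

Orientations are given as a unit quaternion [w, x, y, z].
In Python, from cell import env, camera, camera_model, spotter gives the robot as it stands.
- The arm moves only by the tool carry_out, never from a script. Its argument "steps" is a list of rows, each an object of numbers: "dx", "dy", "dz": the shift along the tool's x, y, z in mm; "rx", "ry", "rz": the turn, a rotation vector about the tool's x, y, z in rad; "grip": the opening, from 0 (shut) to 1 (fully open). A call has exactly 8 rows; each row is the pose to reach, as a shift and turn from the pose commanded when the call began, along the tool's axes at that moment; what a row does not reach only later rows make up. A row lasts 1/12 s, in which the tool goes at most 41.7 mm and 7.16 degrees, less where a joint would pass 70% of its speed; a pose out of reach is approached as far as the arm can. A call with a gripper value outside its range is refused whole. The fingers move at their own pace and stop on an object; the grip force is fixed at half the most. Time passes only in rows, so rows that repeat a pose let the fingers close, or fill a call up. It gives the time, the measured TCP pose, the force, the opening and the grip force at its end, in the units of the state.
- env.get_obs(): the state, without advancing time (a new reading comes with each control period).
- camera(name): name is "scene" or "side" or "wrist"; returns the picture (480x640x3 uint8, red, green, blue); there is no depth.
- camera_model(name): a dict with "fx", "fy", "cx", "cy" (pixels), "origin" and "orientation" of the camera in the world. Camera axes: x right, y up, looking along -z (the intrinsics and any distortion apply to the point x, -y, -z); pixel columns grow to the right and rows downward; lengths in m; the calibration is good to about 2 mm. A picture is of the moment at which its call begins: read the wrist's pose just before it. camera_model takes no time and is no camera call; for the wrist camera it gives the pose at the moment of the call.
- env.job_done(): hands the job in; it is judged then, once.
Trained networks look in the newest picture that a camera, given by its name, has taken for a name from the list of things; names that differ only in an ending like _2 or _b are one class to them, and where a whole thing is asked for, a point or a joint stands for the part that bears it (a point fixed in the world has none). Each returns a list of dicts, best first, with "confidence" (0 to 1); they miss things now and then, are a little off and sometimes report something else, mostly with a low value. They report only what shows in the picture. A call takes as long as a camera call.
- spotter.look_for(camera, label): "xy" ([column, row] in pixels, amid what is visible of it).
- spotter.landmark_of(camera, label): "xy" ([column, row] in pixels: a listed point, or the origin of a listed thing).
The state is a dict: "t": time; "joint_pos": joint angles; "joint_velocities": joint speeds; "joint_torque": joint torques, N m; "tcp_pos": TCP position; "eef_rot": TCP orientation; "wrist_force": force on the tool from outside, world axes, zero at the start; "ft_torque": the same for the moment, N m; "gripper_width": finger opening in m; "grasp_force": force on a finger pad.
Only numpy, scipy, OpenCV 4.12 (cv2) and the standard library are available. Lean on these libraries where they do the work, as an engineer would, in place of code of your own. Each camera call takes 0.05 s, during which the arm holds its last target. There are 200 camera calls.

TASK

Two square grey metal tube inserts, alike on the outside, stand on the black draining mat; one has a blind hole for a tube in its underside, the other is a solid balance block. Find the one with the hole, check that the hole is clear by lowering it over the upright check pin until its mouth sits flush on the pin's base, then turn it over and finish while still holding it in the gripper, hole straight up and at least 10 cm clear above the table, ready for a tube. Leave the solid one standing upright on the mat or table, and leave the petri dish and the tweezers where they lie.

Things in the scene. Friction and masses are not known exactly. Their poses are not given: they have to be found in the camera images.
- bored_insert: Grey metal block 44 x 44 mm square, 58 mm long, about 0.3 kg, with a blind round hole (20 mm wide, 46 mm deep) on its axis in one end; shallow grooves round it near the closed end. Origin: centre of the hole's mouth; z runs from the mouth to the closed end, so z up = hole down (the start); x, y square to the sides. On either of the two places on the mat; looks like the solid one from outside.
- solid_insert: Solid balance block: the same block in size, metal, grooves and frame (origin: centre of the end it stands on, z up to the other end 58 mm away) but with no hole, about 0.3 kg. Set on the check pin it stays up on the tip.
- check_pin: Check pin: turned steel, fixed to the table. Base disc 76 mm in diameter and 12 mm high; from its middle rises a round pin 16 mm in diameter, its tapered nose ending 42 mm above the base's top (54 mm above the table). Origin: centre of the underside, on the table; z up.
- check_pin_seat (a point): Centre of the top face of the check pin's base, 12 mm above the table, on the pin's axis: where the centre of the insert's mouth comes to lie when it is fully down.
- mat: Black rubber draining mat, fixed, 190 x 240 mm (its own x and y) and 4 mm thick, at the left; both inserts, the petri dish and the tweezers stand on it. Origin: centre of the underside, z up.
- petri_dish: Small white petri dish, 56 mm in diameter and 15 mm high, loose, on the far right part of the mat. Origin: centre of the underside. Bystander.
- tweezers: Steel tweezers, 16 x 121 x 8 mm, long along their own y, loose, lying on the far left part of the mat. Origin: centre of the underside. Bystander.
- microscope: Microscope at the right, fixed, 393 mm high: keep the gripper off it. Origin: on the table; it takes up the space from 0.16 m nearer to 0.22 m farther (world x) and up to 0.14 m left (world y) of the origin. The other fixed things (tray of bottles, counter, slide box, marker) stand behind x = 0.62 m, none over 0.12 m high; notebook and tally counter lie at the right in front.

How it is judged:
On the way:
1. the bored insert is fully down over the check pin, mouth flush on its base (horizontal distance between bored_insert and check_pin_seat below 0.005 m and z of bored_insert in the frame of check_pin_seat below 0.004 m and angle between bored_insert's own z axis and vertical below 0.1 rad), for 0.2 s.
At the end, for the whole second after the job is handed in: The bored insert is held still in the fingers, hole up within 10 degrees of straight, its closed end at least 10 cm above the table, touching neither the solid insert nor the check pin; the solid insert stands upright, as it stood, on the mat or the table (angle between bored_insert's own z axis and vertical above 2.967 rad and height (world z) of bored_insert above 0.158 m and contact force between the fingers and bored_insert above 2 N and contact force between bored_insert and solid_insert below 0.1 N and contact force between bored_insert and check_pin below 0.1 N and linear speed of each of bored_insert, solid_insert below 0.02 m/s and angular speed of bored_insert below 0.15 rad/s and angle between solid_insert's own z axis and vertical below 0.1 rad and height (world z) of solid_insert below 0.015 m); the arm keeps its last pose, push and grip.
It fails at once if the petri dish was pushed more than 3 cm (distance of petri_dish from where it was at the start of the episode above 0.03 m).
It fails at once if the tweezers were pushed more than 3 cm (distance of tweezers from where it was at the start of the episode above 0.03 m).
It also fails if it takes over 72 s, if anything falls off the work surface, if the arm or the gripper's body presses on something with over 40 N, if the wrist force passes 120 N, or if a joint passes its speed limit or range.

## Working session

There is one attempt and no reset: what is moved stays moved. The work goes in short steps, Python scripts to look and compute and a tool call to move; the robot and the scene stay as the last step left them, time stands still between calls to the robot, and variables do not carry over. Pictures are saved under pics/ and viewed, at most 10 in all, crops included, and the job is handed in when it is done.

Besides the shell and the picture viewer there is one more tool, called after ">>>" as name(argument=value, ...) on one line, values as JSON. carry_out: Moves the arm, as the interface text tells. Its arguments: {"type":"object","properties":{"steps":{"type":"array"}},"required":["steps"]}

```bash
ls; mkdir -p pics
cat > h.py <<'E'
import numpy as np, cv2
from scipy.spatial.transform import Rotation as R
from cell import env, camera, camera_model, spotter
def q2R(q): return R.from_quat([q[1],q[2],q[3],q[0]]).as_matrix()
def ray(m,xy):
    d=np.array([(xy[0]-m['cx'])/m['fx'],-(xy[1]-m['cy'])/m['fy'],-1.])
    d=q2R(m['orientation'])@d
    return np.array(m['origin']),d/np.linalg.norm(d)
def atz(m,xy,z):
    o,d=ray(m,xy); return o+d*(z-o[2])/d[2]
def tri(rays):
    A=sum(np.eye(3)-np.outer(d,d) for o,d in rays); b=sum((np.eye(3)-np.outer(d,d))@o for o,d in rays)
    return np.linalg.solve(A,b)
def proj(m,p):
    c=q2R(m['orientation']).T@(np.array(p)-m['origin'])
    return np.array([m['cx']+m['fx']*c[0]/-c[2], m['cy']+m['fy']*(-c[1])/-c[2]])
def save(n,f): 
    im=camera(n); cv2.imwrite('pics/'+f,im[...,::-1]); return im
E
python3 - <<'E'
from h import *
ims=[]
for n in ['scene','side','wrist']:
    m=camera_model(n); print(n,{k:np.round(v,3).tolist() for k,v in m.items() if not isinstance(v,str)})
    save(n,f'{n}0.png')
    for l in ['bored_insert','solid_insert','check_pin','check_pin_seat','petri_dish','tweezers','mat']:
        for f in ('look_for','landmark_of'):
            if f=='look_for' and l=='check_pin_seat': continue
            r=getattr(spotter,f)(n,l)
            print(n,l,f,[(np.round(x['xy'],1).tolist(),round(x['confidence'],2)) for x in r])
o=env.get_obs(); print(o)
E
```

```text
pics
scene {'fx': 542.682, 'fy': 542.682, 'cx': 311.777, 'cy': 240.435, 'origin': [-0.213, 0.85, 0.516], 'orientation': [-0.31, -0.207, 0.507, 0.777]}
scene bored_insert look_for [([225.0, 310.1], 0.76)]
scene bored_insert landmark_of [([227.3, 322.5], 0.63)]
scene solid_insert look_for [([280.1, 279.0], 0.67)]
scene solid_insert landmark_of [([280.3, 291.2], 0.73)]
scene check_pin look_for [([335.3, 241.1], 0.83)]
scene check_pin landmark_of [([334.7, 245.5], 0.85)]
scene check_pin_seat landmark_of [([336.1, 241.1], 0.92)]
scene petri_dish look_for [([250.4, 277.0], 0.59)]
scene petri_dish landmark_of [([252.2, 281.6], 0.82)]
scene tweezers look_for [([200.8, 302.7], 0.59)]
scene tweezers landmark_of [([212.3, 301.3], 0.76)]
scene mat look_for [([248.5, 312.0], 0.68)]
scene mat landmark_of [([241.9, 303.6], 0.63)]
side {'fx': 559.558, 'fy': 559.558, 'cx': 314.824, 'cy': 238.057, 'origin': [0.13, 0.826, 0.589], 'orientation': [-0.196, -0.12, 0.466, 0.854]}
side bored_insert look_for [([253.6, 367.6], 0.61)]
side bored_insert landmark_of [([255.1, 380.8], 0.72)]
side solid_insert look
[... 1226 characters left out ...]
ay([-1.27809040e-01,  4.79819757e-02,  9.91888116e-02,  1.62201476e+00,
        2.74859420e-05,  1.44301961e+00]), 'joint_velocities': array([-0.00191389,  0.00139685,  0.00121375, -0.00079852, -0.00202193,
       -0.00190449]), 'joint_torque': array([ 1.83109905e-04, -3.38633358e+01,  3.20147359e+01,  1.39399519e-03,
       -1.06655953e-04, -1.90233868e-05]), 'tcp_pos': array([ 5.24983015e-01, -5.85933851e-06,  2.10515326e-01]), 'eef_rot': array([-1.29893719e-05,  7.07118209e-01,  7.07095353e-01,  7.33274905e-06]), 'wrist_force': array([1.41095501, 0.29079683, 0.39728699]), 'ft_torque': array([-0.01899033,  0.05578865, -0.0247056 ]), 'grasp_force': 0.0, 'gripper_width': 0.08571690350383704}
```

Run:
```python
from h import *
S,D,W=[camera_model(n) for n in('scene','side','wrist')]
P={'A_mid':((225,310.1),(253.6,367.6)),'A_org':((227.3,322.5),(255.1,380.8)),
'B_mid':((280.1,279),(297.1,305.6)),'B_org':((280.3,291.2),(297.3,320.3)),
'seat':((336.1,241.1),(321.6,226.7)),'pin':((334.7,245.5),(320,231.1)),'dish':((252.2,281.6),(251.4,305)),'twz':((212.3,301.3),(212.1,346)),'mat':((241.9,303.6),(266.2,344))}
for k,(a,b) in P.items(): print(k,np.round(tri([ray(S,a),ray(D,b)]),4),np.round(atz(S,a,.004),4),np.round(atz(D,b,.004),4))
print('seat wrist', atz(W,(353.3,228.1),.012), 'pin',atz(W,(351.2,223.9),0))
a=cv2.imread('pics/scene0.png')[200:400,140:400]; b=cv2.imread('pics/side0.png')[180:430,150:410]
a=cv2.resize(a,(390,300),interpolation=cv2.INTER_CUBIC); 
b=cv2.resize(b,(390,375),interpolation=cv2.INTER_CUBIC)
c=np.zeros((600,800,3),np.uint8); c[:300,:390]=a; c[:375,400:790]=b
w=cv2.imread('pics/wrist0.png'); c[305:605,:390]=cv2.resize(w,(390,295))
s=cv2.imread('pics/side0.png'); c[380:600,400:693]=cv2.resize(s,(293,220))
cv2.imwrite('pics/comp0.png',c)
```

```text
A_mid [0.4647 0.3702 0.0274] [0.499  0.3429 0.004 ] [0.4782 0.3552 0.004 ]
A_org [ 4.657e-01  3.677e-01 -1.000e-04] [0.4623 0.3663 0.004 ] [0.463  0.3758 0.004 ]
B_mid [0.4689 0.2345 0.0349] [0.5149 0.1902 0.004 ] [0.4872 0.2059 0.004 ]
B_org [0.4672 0.2379 0.0095] [0.4772 0.2249 0.004 ] [0.4697 0.238  0.004 ]
seat [ 0.5589 -0.032   0.0046] [ 0.559  -0.0313  0.004 ] [ 0.5596 -0.0343  0.004 ]
pin [ 0.5633 -0.0325 -0.0078] [ 0.5445 -0.0101  0.004 ] [ 0.5552 -0.0179  0.004 ]
dish [ 0.5655  0.2228 -0.0083] [0.5478 0.2363 0.004 ] [0.5563 0.2364 0.004 ]
twz [ 0.5779  0.3185 -0.0217] [0.5421 0.3394 0.004 ] [0.5584 0.344  0.004 ]
mat [0.4796 0.3172 0.0155] [0.4947 0.3067 0.004 ] [0.4868 0.3056 0.004 ]
seat wrist [ 0.5546265  -0.02468248  0.012     ] pin [ 0.55356742 -0.02364943  0.        ]
```

View pics/comp0.png

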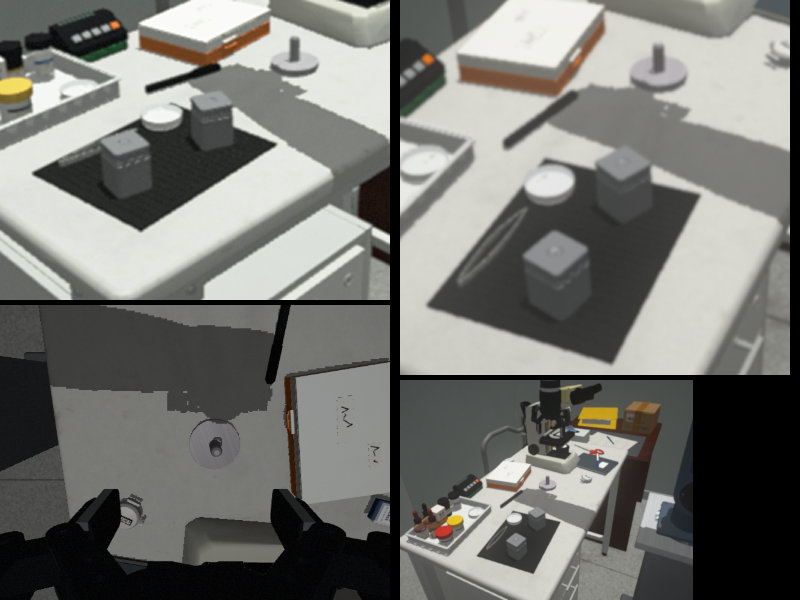

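>>> carry_out(steps=[{"dx": 35,"dy": -10,"dz": -6},{"dx": 75,"dy": -25,"dz": -12},{"dx": 115,"dy": -40,"dz": -18},{"dx": 155,"dy": -50,"dz": -24},{"dx": 195,"dy": -65,"dz": -30},{"dx": 230,"dy": -80,"dz": -36},{"dx": 260,"dy": -85,"dz": -40},{"dx": 260,"dy": -85,"dz": -40}])

```text
invalid input at $.steps[0]: expected keys dx, dy, dz, rx, ry, rz, grip
```

Run:
```python
from h import *
o=env.get_obs(); print(np.round(o['tcp_pos'],3),np.round(o['joint_pos'],3),np.round(o['eef_rot'],3))
W=camera_model('wrist'); print({k:np.round(v,4).tolist() for k,v in W.items() if not isinstance(v,str)})
save('wrist','w1.png')
for l in ['bored_insert','solid_insert','petri_dish','tweezers','check_pin_seat','check_pin']:
    r=spotter.landmark_of('wrist',l); q=spotter.look_for('wrist',l) if l!='check_pin_seat' else []
    print(l,[(np.round(x['xy'],1).tolist(),round(x['confidence'],2),np.round(atz(W,x['xy'],.004),3).tolist()) for x in r],[(np.round(x['xy'],1).tolist(),round(x['confidence'],2),np.round(atz(W,x['xy'],.06),3).tolist()) for x in q])
```

```text
[ 0.525 -0.     0.211] [-0.128  0.048  0.099  1.622  0.     1.443] [-0.     0.707  0.707  0.   ]
{'fx': 412.7055, 'fy': 412.7055, 'cx': 320.7029, 'cy': 236.5449, 'origin': [0.5252, 0.0653, 0.3734], 'orientation': [0.9913, -0.1319, -0.0, 0.0003]}
bored_insert [] []
solid_insert [] []
petri_dish [] []
tweezers [] []
check_pin_seat [([351.1, 229.6], 0.72, [0.553, -0.028, 0.004])] []
check_pin [([350.2, 224.7], 0.68, [0.552, -0.023, 0.004])] [([350.7, 226.1], 0.61, [0.549, -0.011, 0.06])]
```

View pics/w1.png

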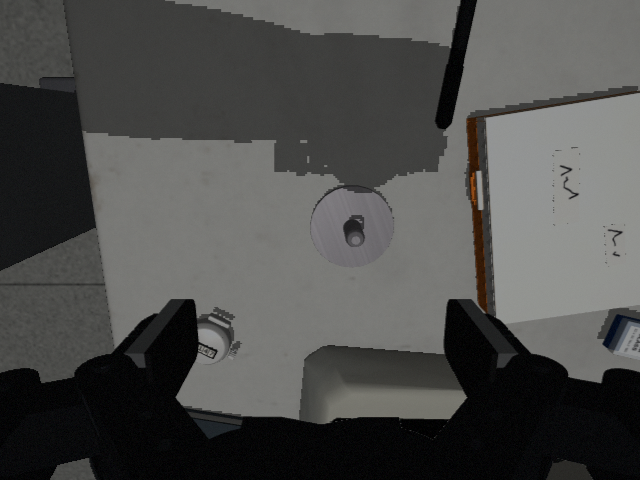

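>>> carry_out(steps=[{"dx": 35,"dy": -10,"dz": -6,"rx": 0,"ry": 0,"rz": 0,"grip": 1},{"dx": 75,"dy": -25,"dz": -12,"rx": 0,"ry": 0,"rz": 0,"grip": 1},{"dx": 115,"dy": -40,"dz": -18,"rx": 0,"ry": 0,"rz": 0,"grip": 1},{"dx": 155,"dy": -50,"dz": -24,"rx": 0,"ry": 0,"rz": 0,"grip": 1},{"dx": 195,"dy": -65,"dz": -30,"rx": 0,"ry": 0,"rz": 0,"grip": 1},{"dx": 230,"dy": -80,"dz": -36,"rx": 0,"ry": 0,"rz": 0,"grip": 1},{"dx": 260,"dy": -85,"dz": -40,"rx": 0,"ry": 0,"rz": 0,"grip": 1},{"dx": 260,"dy": -85,"dz": -40,"rx": 0,"ry": 0,"rz": 0,"grip": 1}])

```text
t: 3.37
tcp_pos: [0.4385, 0.2653, 0.2517]
eef_rot: [-0.001, 0.705, 0.71, 0.002]
wrist_force: [-0.3, -0.7, -0.1]
gripper_width: 0.0855
grasp_force: 0.0
```

Run:
```python
from h import *
o=env.get_obs(); print(np.round(o['tcp_pos'],3),np.round(o['joint_pos'],3),np.round(o['eef_rot'],3))
W=camera_model('wrist'); print({k:np.round(v,4).tolist() for k,v in W.items() if not isinstance(v,str)})
save('wrist','w2.png')
for l in ['bored_insert','solid_insert','petri_dish','tweezers','check_pin_seat','check_pin']:
    r=spotter.landmark_of('wrist',l); q=spotter.look_for('wrist',l) if l!='check_pin_seat' else []
    print(l,[(np.round(x['xy'],1).tolist(),round(x['confidence'],2),np.round(atz(W,x['xy'],.004),3).tolist()) for x in r],[(np.round(x['xy'],1).tolist(),round(x['confidence'],2),np.round(atz(W,x['xy'],.06),3).tolist()) for x in q])
```

```text
[0.439 0.265 0.252] [0.411 0.027 0.16  1.701 0.003 1.975] [-0.001  0.705  0.71   0.002]
{'fx': 412.7055, 'fy': 412.7055, 'cx': 320.7029, 'cy': 236.5449, 'origin': [0.438, 0.33, 0.4148], 'orientation': [0.9915, -0.13, -0.0012, 0.0037]}
bored_insert [] [([351.6, 78.5], 0.97, [0.463, 0.368, 0.06])]
solid_insert [([356.4, 231.6], 0.8, [0.476, 0.226, 0.004]), ([433.1, 224.8], 0.41, [0.554, 0.234, 0.004])] [([359.0, 239.1], 0.93, [0.473, 0.233, 0.06])]
petri_dish [([434.2, 219.5], 0.94, [0.555, 0.239, 0.004])] [([437.9, 223.6], 0.9, [0.543, 0.248, 0.06]), ([454.3, 91.5], 0.28, [0.547, 0.358, 0.06])]
tweezers [([444.3, 118.0], 0.82, [0.557, 0.339, 0.004])] [([454.3, 106.8], 0.55, [0.548, 0.346, 0.06])]
check_pin_seat [([417.8, 440.6], 0.9, [0.557, -0.029, 0.004]), ([437.5, 219.2], 0.36, [0.558, 0.24, 0.004])] []
check_pin [([417.9, 434.2], 0.57, [0.556, -0.02, 0.004])] [([422.5, 419.9], 0.72, [0.543, 0.044, 0.06]), ([377.6, 133.7], 0.38, [0.486, 0.325, 0.06])]
```

View pics/w2.png

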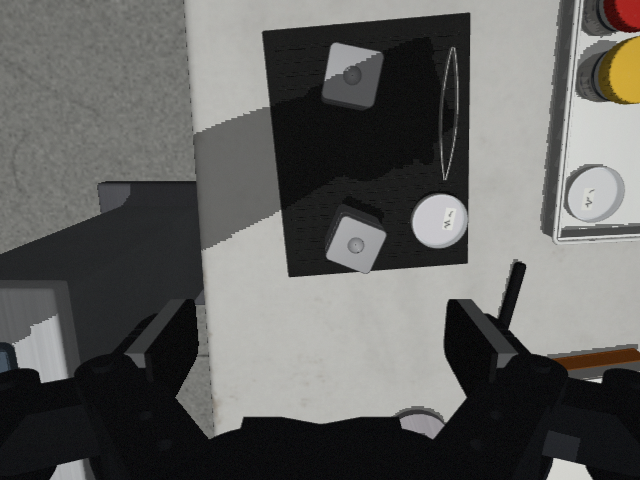

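Run:
```python
from h import *
W=camera_model('wrist'); im=cv2.imread('pics/w2.png'); g=cv2.cvtColor(im,cv2.COLOR_BGR2GRAY)
print(g[60:95,345:350].mean(),g[225:230,355:360].mean(), g[90,330],g[205,360])
for nm,(x0,y0,x1,y1),zt,th in [('A',(305,30,400,125),.062,None),('B',(315,200,400,285),.062,None)]:
    sub=g[y0:y1,x0:x1]
    t,_=cv2.threshold(sub,0,255,cv2.THRESH_OTSU)
    for th in (t,t+15,t+30):
        b=(sub>th).astype(np.uint8); n,l,st,c=cv2.connectedComponentsWithStats(b); 
        i=1+np.argmax(st[1:,4]); cn=max(cv2.findContours((l==i).astype(np.uint8),0,2)[0],key=cv2.contourArea)+[x0,y0]
        r=cv2.boxPoints(cv2.minAreaRect(cn.astype(np.float32)))
        p=np.array([atz(W,q,zt)[:2] for q in r]); e=[p[1]-p[0],p[2]-p[1]]
        print(nm,th,'c',np.round(p.mean(0),4),'len',[round(float(np.linalg.norm(v)),4) for v in e],'yaw',[round(float(np.degrees(np.arctan2(v[1],v[0]))),1) for v in e])
print('A dot',atz(W,(352.5,75.5),.062),'B dot',atz(W,(356,245),.062))
print('disc', atz(camera_model('wrist'),(420,443),.012))
```

```text
98.10857142857142 165.88 84 16
A 65.0 c [0.4653 0.3634] len [0.0423, 0.0422] yaw [78.0, -10.4]
A 80.0 c [0.4651 0.3635] len [0.0418, 0.0414] yaw [78.0, -10.4]
A 95.0 c [0.4596 0.3783] len [0.0477, 0.0231] yaw [27.5, -57.0]
B 98.0 c [0.4727 0.2164] len [0.0731, 0.0634] yaw [-0.0, -87.2]
B 113.0 c [0.4727 0.2159] len [0.0731, 0.0625] yaw [-0.0, -87.2]
B 128.0 c [0.4727 0.2159] len [0.0731, 0.0625] yaw [-0.0, -87.2]
A dot [0.46585015 0.3625619  0.062     ] B dot [0.47169776 0.22171786 0.062     ]
disc [ 0.55593558 -0.03338631  0.012     ]
```

Run:
```python
from h import *
S,D,W=[camera_model(n) for n in('scene','side','wrist')]
for nm,s,d,w in [('A',(224.7,296),(254.7,348),(352.5,75.5)),('B',(281.3,267.3),(299,291),(356,245))]:
    r=[ray(S,s),ray(D,d),ray(W,w)]
    print(nm,'tri',np.round(tri(r),4),'s+w',np.round(tri([r[0],r[2]]),4),'d+w',np.round(tri([r[1],r[2]]),4),np.round(atz(S,s,.062),4),np.round(atz(D,d,.062),4))
im=cv2.imread('pics/w2.png'); g=cv2.cvtColor(im,cv2.COLOR_BGR2GRAY)
sub=g[200:285,315:405].copy()
m=cv2.inRange(sub,110,200)
mm=np.zeros_like(sub); cv2.fillConvexPoly(mm,np.array([[22,0],[85,20],[90,40],[60,77],[0,62],[0,40]]),255)
m&=mm
n,l,st,c=cv2.connectedComponentsWithStats(m); i=1+np.argmax(st[1:,4]); print(st[i])
cn=max(cv2.findContours((l==i).astype(np.uint8),0,2)[0],key=cv2.contourArea)+[315,200]
r=cv2.boxPoints(cv2.minAreaRect(cn.astype(np.float32))); print(r)
p=np.array([atz(W,q,.062)[:2] for q in r]); e=[p[1]-p[0],p[2]-p[1]]
print(p.mean(0),[np.linalg.norm(v) for v in e],[np.degrees(np.arctan2(v[1],v[0])) for v in e])
```

```text
A tri [0.4665 0.3637 0.0543] s+w [0.4666 0.3637 0.0544] d+w [0.4665 0.3635 0.0539] [0.4558 0.3719 0.062 ] [0.4615 0.3704 0.062 ]
B tri [0.4733 0.2217 0.0538] s+w [0.4732 0.2215 0.0564] d+w [0.474  0.2181 0.0474] [0.4654 0.231  0.062 ] [0.4656 0.2353 0.062 ]
[  11   17   60   61 2236]
[[323.8276  259.931  ]
 [342.03452 214.41377]
 [394.79312 235.51724]
 [376.5862  281.0345 ]]
[0.47474423 0.21880843] [np.float64(0.04450988658239783), np.float64(0.05046113726891001)] [np.float64(69.24696659278764), np.float64(-22.14663576220192)]
```

```bash
cat > top.py <<'E'
from h import *
def topface(f,W,c,rad=45,lo=110,z=.062):
    g=cv2.cvtColor(cv2.imread(f),cv2.COLOR_BGR2GRAY); 
    m=cv2.inRange(g,lo,215); k=np.zeros_like(m); cv2.circle(k,(int(c[0]),int(c[1])),rad,255,-1); m&=k
    m=cv2.morphologyEx(m,cv2.MORPH_OPEN,np.ones((5,5)))
    n,l,st,_=cv2.connectedComponentsWithStats(m); i=l[int(c[1])+8,int(c[0])] or l[int(c[1])-8,int(c[0])]
    cn=max(cv2.findContours((l==i).astype(np.uint8),0,2)[0],key=cv2.contourArea)
    r=cv2.boxPoints(cv2.minAreaRect(cn)); p=np.array([atz(W,q,z)[:2] for q in r]); e=[p[1]-p[0],p[2]-p[1]]
    print('px',r.mean(0),'c',np.round(p.mean(0),4),'len',[round(float(np.linalg.norm(v)),4) for v in e],'yaw',[round(float(np.degrees(np.arctan2(v[1],v[0]))),1) for v in e])
    return r.mean(0)
E
python3 - <<'E'
from top import *
o=env.get_obs(); print(o['t'],np.round(o['tcp_pos'],4),np.round(o['joint_velocities'],3))
W=camera_model('wrist'); print(np.round(W['origin'],4),np.round(W['orientation'],4))
save('wrist','w3.png'); W2=camera_model('wrist'); print(np.round(W2['origin'],4))
im=cv2.imread('pics/w2.png').astype(int)-cv2.imread('pics/w3.png'); print(abs(im).mean())
cp=topface('pics/w3.png',W,(356,245),36)
print(topface('pics/w3.png',W,(352,75),50,70))
for n in('bored_insert','solid_insert'):
    for x in spotter.look_for('wrist',n): print(n,np.round(x['xy'],1),x['confidence'])
E
python3 - <<'E'
import cv2,numpy as np
a=cv2.imread('pics/scene0.png')[230:345,180:330];b=cv2.imread('pics/side0.png')[265:415,210:340];w=cv2.imread('pics/w3.png')[190:290,300:400]
c=np.zeros((600,800,3),np.uint8); c[:307,:400]=cv2.resize(a,(400,307)); c[:450,410:800]=cv2.resize(b,(390,450)); c[310:590,:280]=cv2.resize(w,(280,280)); cv2.imwrite('pics/comp1.png',c)
E
```

```text
3.9667 [0.4402 0.2594 0.2504] [0.007 0.001 0.003 0.001 0.001 0.001]
[0.4405 0.3247 0.4133] [ 9.913e-01 -1.319e-01  1.000e-04 -3.000e-04]
[0.4404 0.3249 0.4133]
8.759266493055556
px [354.5 245.5] c [0.4704 0.2205] len [0.0494, 0.0639] yaw [-0.0, -87.8]
px [348.9808   64.59616] c [0.4629 0.3703] len [0.0421, 0.0424] yaw [77.9, -10.4]
[348.9808   64.59616]
bored_insert [349.4  67.6] 0.84
```

View pics/comp1.png

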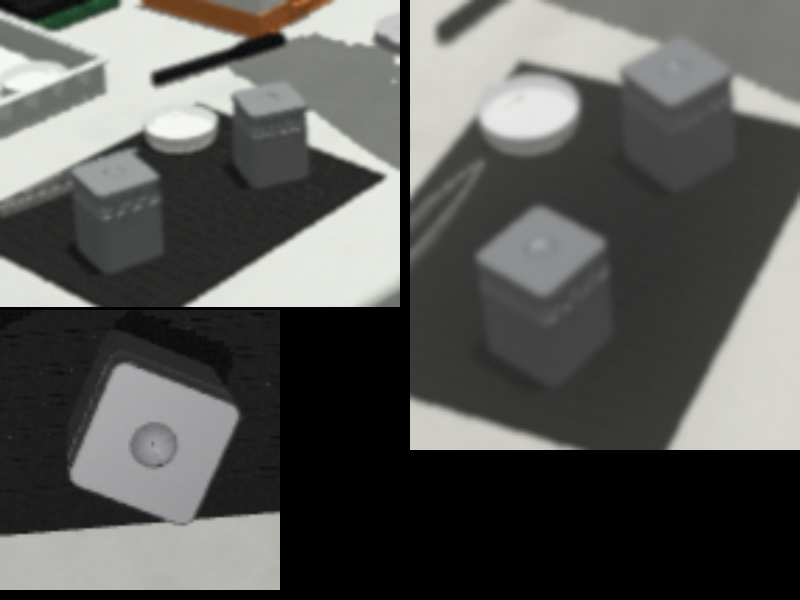

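Run:
```python
from h import *
S,D,W=[camera_model(n) for n in('scene','side','wrist')]
for nm,s,d,w in [('A',(223.5,294.5),(253.3,346.7),(349,66)),('B',(281.3,265.6),(297.7,287.7),(355,238.2))]:
    r=[ray(S,s),ray(D,d),ray(W,w)]
    print(nm,'tri',np.round(tri(r),4),'s+w',np.round(tri([r[0],r[2]]),4),'d+w',np.round(tri([r[1],r[2]]),4),'w@.062',np.round(atz(W,w,.062),4))
p=[atz(W,(300+x/2.8,190+(y-310)/2.8),.062)[:2] for x,y in [(118,358),(243,410),(190,528),(66,480)]]
for i in range(4): e=p[(i+1)%4]-p[i]; print(np.linalg.norm(e),np.degrees(np.arctan2(e[1],e[0])))
print(np.mean(p,0))
o=env.get_obs(); print(R.from_quat(np.roll(o['eef_rot'],-1)).as_matrix().round(3))
```

```text
A tri [0.4631 0.3697 0.062 ] s+w [0.4625 0.3698 0.0615] d+w [0.4631 0.3702 0.0634] w@.062 [0.4627 0.3701 0.062 ]
B tri [0.4706 0.228  0.0622] s+w [0.47   0.2279 0.0627] d+w [0.4709 0.2287 0.0621] w@.062 [0.4706 0.2284 0.062 ]
0.04265752457077947 -22.795725679663278
0.041974048352418525 -111.53389086119812
0.043052789358361085 157.98286295661612
0.04255223191288849 67.92201760836599
[0.47066443 0.22838449]
[[ 0.  1.  0.]
 [ 1. -0.  0.]
 [ 0.  0. -1.]]
```

>>> carry_out(steps=[{"dx": -6,"dy": 6,"dz": 15,"rx": 0,"ry": 0,"rz": -0.12,"grip": 1},{"dx": -12,"dy": 12,"dz": 30,"rx": 0,"ry": 0,"rz": -0.24,"grip": 1},{"dx": -18,"dy": 18,"dz": 45,"rx": 0,"ry": 0,"rz": -0.36,"grip": 1},{"dx": -24,"dy": 24,"dz": 60,"rx": 0,"ry": 0,"rz": -0.48,"grip": 1},{"dx": -30,"dy": 30,"dz": 75,"rx": 0,"ry": 0,"rz": -0.6,"grip": 1},{"dx": -31.6,"dy": 30.6,"dz": 90,"rx": 0,"ry": 0,"rz": -0.72,"grip": 1},{"dx": -31.6,"dy": 30.6,"dz": 105,"rx": 0,"ry": 0,"rz": -0.84,"grip": 1},{"dx": -31.6,"dy": 30.6,"dz": 120,"rx": 0,"ry": 0,"rz": -0.96,"grip": 1}])

```text
t: 4.78
tcp_pos: [0.4707, 0.2282, 0.1297]
eef_rot: [-0.0, 0.298, 0.955, 0.0]
wrist_force: [1.0, -0.1, 1.4]
gripper_width: 0.0856
grasp_force: 0.0
```

>>> carry_out(steps=[{"dx": 0,"dy": 0,"dz": 0,"rx": 0,"ry": 0,"rz": -0.12,"grip": 1},{"dx": 0,"dy": 0,"dz": 10,"rx": 0,"ry": 0,"rz": -0.227,"grip": 1},{"dx": 0,"dy": 0,"dz": 30,"rx": 0,"ry": 0,"rz": -0.227,"grip": 1},{"dx": 0,"dy": 0,"dz": 50,"rx": 0,"ry": 0,"rz": -0.227,"grip": 1},{"dx": 0,"dy": 0,"dz": 50,"rx": 0,"ry": 0,"rz": -0.227,"grip": 1},{"dx": 0,"dy": 0,"dz": 50,"rx": 0,"ry": 0,"rz": -0.227,"grip": 1},{"dx": 0,"dy": 0,"dz": 50,"rx": 0,"ry": 0,"rz": -0.227,"grip": 1},{"dx": 0,"dy": 0,"dz": 50,"rx": 0,"ry": 0,"rz": -0.227,"grip": 1}])

```text
t: 5.45
tcp_pos: [0.4717, 0.2288, 0.0823]
eef_rot: [0.001, 0.191, 0.982, 0.001]
wrist_force: [-0.1, -0.3, 0.2]
gripper_width: 0.0851
grasp_force: 0.0
```

Run:
```python
from h import *
o=env.get_obs(); print(o['t'],np.round(o['tcp_pos'],4),np.round(o['joint_pos'],3),np.round(o['joint_velocities'],3))
M=R.from_quat(np.roll(o['eef_rot'],-1)).as_matrix(); print(M.round(3), 'y yaw',np.degrees(np.arctan2(M[1,1],M[0,1])))
W=camera_model('wrist'); save('wrist','w4.png')
print('proj B',proj(W,[.4706,.2284,.062]))
for n in('bored_insert','solid_insert'):
    for x in spotter.look_for('wrist',n): print(n,np.round(x['xy'],1),x['confidence'],atz(W,x['xy'],.062))
```

```text
5.45 [0.4717 0.2288 0.0823] [ 0.324  0.053 -0.15   1.364  0.     0.707] [ 0.002 -0.002  0.007 -0.003  0.     0.001]
[[-0.927  0.374  0.003]
 [ 0.374  0.927  0.001]
 [-0.002  0.002 -1.   ]] y yaw 68.01109018603637
proj B [320.24824854 267.58188793]
bored_insert [580.8 138.6] 0.8 [0.45806175 0.35484749 0.062     ]
bored_insert [ 73.5 471.7] 0.24 [0.52926904 0.06010451 0.062     ]
solid_insert [322.3 256.7] 0.83 [0.46598315 0.23129327 0.062     ]
```

View pics/w4.png

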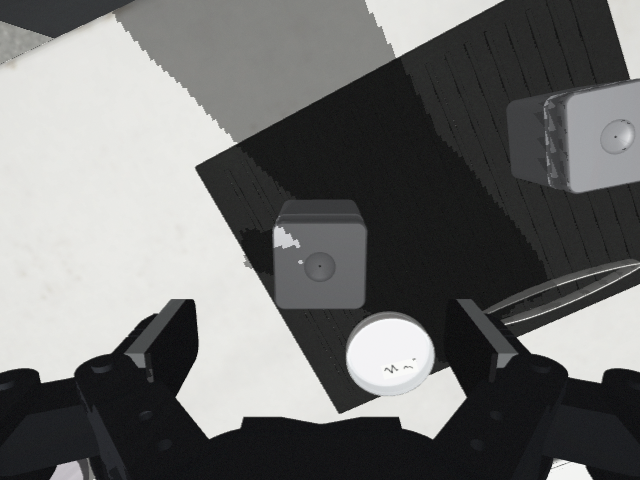

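>>> carry_out(steps=[{"dx": 0,"dy": 0,"dz": 25,"rx": 0,"ry": 0,"rz": 0,"grip": 1},{"dx": 0,"dy": 0,"dz": 45,"rx": 0,"ry": 0,"rz": 0,"grip": 1},{"dx": 0,"dy": 0,"dz": 60,"rx": 0,"ry": 0,"rz": 0,"grip": 1},{"dx": 0,"dy": 0,"dz": 60,"rx": 0,"ry": 0,"rz": 0,"grip": 1},{"dx": 0,"dy": 0,"dz": 60,"rx": 0,"ry": 0,"rz": 0,"grip": 0.6},{"dx": 0,"dy": 0,"dz": 60,"rx": 0,"ry": 0,"rz": 0,"grip": 0.4},{"dx": 0,"dy": 0,"dz": 60,"rx": 0,"ry": 0,"rz": 0,"grip": 0.2},{"dx": 0,"dy": 0,"dz": 60,"rx": 0,"ry": 0,"rz": 0,"grip": 0}])

```text
t: 6.27
tcp_pos: [0.4722, 0.2286, 0.0228]
eef_rot: [0.002, 0.191, 0.982, 0.001]
wrist_force: [-0.0, 0.1, -2.6]
gripper_width: 0.0427
grasp_force: 61.5
```

>>> carry_out(steps=[{"dx": 0,"dy": 0,"dz": 0,"rx": 0,"ry": 0,"rz": 0,"grip": 0},{"dx": 0,"dy": 0,"dz": 0,"rx": 0,"ry": 0,"rz": 0,"grip": 0},{"dx": 0,"dy": 0,"dz": -20,"rx": 0,"ry": 0,"rz": 0,"grip": 0},{"dx": 0,"dy": 0,"dz": -50,"rx": 0,"ry": 0,"rz": 0,"grip": 0},{"dx": 0,"dy": 0,"dz": -90,"rx": 0,"ry": 0,"rz": 0,"grip": 0},{"dx": 0,"dy": 0,"dz": -130,"rx": 0,"ry": 0,"rz": 0,"grip": 0},{"dx": 0,"dy": 0,"dz": -170,"rx": 0,"ry": 0,"rz": 0,"grip": 0},{"dx": 0,"dy": 0,"dz": -210,"rx": 0,"ry": 0,"rz": 0,"grip": 0}])

```text
t: 6.93
tcp_pos: [0.4697, 0.2283, 0.2313]
eef_rot: [-0.001, 0.191, 0.982, -0.0]
wrist_force: [0.7, -0.8, -3.1]
gripper_width: 0.0427
grasp_force: 62.1
```

>>> carry_out(steps=[{"dx": 0,"dy": 0,"dz": -10,"rx": -0.1,"ry": 0,"rz": 0,"grip": 0},{"dx": 0,"dy": 0,"dz": -20,"rx": -0.2,"ry": 0,"rz": 0,"grip": 0},{"dx": 0,"dy": 0,"dz": -30,"rx": -0.3,"ry": 0,"rz": 0,"grip": 0},{"dx": 0,"dy": 0,"dz": -40,"rx": -0.4,"ry": 0,"rz": 0,"grip": 0},{"dx": 0,"dy": 0,"dz": -50,"rx": -0.5,"ry": 0,"rz": 0,"grip": 0},{"dx": 0,"dy": 0,"dz": -60,"rx": -0.6,"ry": 0,"rz": 0,"grip": 0},{"dx": 0,"dy": 0,"dz": -70,"rx": -0.7,"ry": 0,"rz": 0,"grip": 0},{"dx": 0,"dy": 0,"dz": -80,"rx": -0.8,"ry": 0,"rz": 0,"grip": 0}])

```text
t: 7.6
tcp_pos: [0.4701, 0.2278, 0.3105]
eef_rot: [0.075, 0.176, 0.904, 0.383]
wrist_force: [0.9, 0.5, -4.7]
gripper_width: 0.0422
grasp_force: 62.5
```

>>> carry_out(steps=[{"dx": 0,"dy": 0,"dz": 0,"rx": -0.1,"ry": 0,"rz": 0,"grip": 0},{"dx": 0,"dy": 0,"dz": 0,"rx": -0.2,"ry": 0,"rz": 0,"grip": 0},{"dx": 0,"dy": 0,"dz": 0,"rx": -0.3,"ry": 0,"rz": 0,"grip": 0},{"dx": 0,"dy": 0,"dz": 0,"rx": -0.4,"ry": 0,"rz": 0,"grip": 0},{"dx": 0,"dy": 0,"dz": 0,"rx": -0.5,"ry": 0,"rz": 0,"grip": 0},{"dx": 0,"dy": 0,"dz": 0,"rx": -0.6,"ry": 0,"rz": 0,"grip": 0},{"dx": 0,"dy": 0,"dz": 0,"rx": -0.65,"ry": 0,"rz": 0,"grip": 0},{"dx": 0,"dy": 0,"dz": 0,"rx": -0.7,"ry": 0,"rz": 0,"grip": 0}])

```text
t: 8.27
tcp_pos: [0.466, 0.2267, 0.3055]
eef_rot: [0.124, 0.14, 0.729, 0.658]
wrist_force: [-1.5, 0.9, -5.4]
gripper_width: 0.043
grasp_force: 62.7
```

Run:
```python
from h import *
o=env.get_obs(); print(o['t'],np.round(o['tcp_pos'],4),np.round(o['joint_pos'],3))
M=R.from_quat(np.roll(o['eef_rot'],-1)).as_matrix(); print(M.round(3))
c=np.zeros((480,800,3),np.uint8)
for i,n in enumerate(('scene','side')):
    m=camera_model(n); im=save(n,n+'5.png'); p=proj(m,o['tcp_pos']).astype(int); print(p)
    x,y=max(p[0]-80,0),max(p[1]-90,0); s=im[y:y+180,x:x+160,::-1]; s=cv2.resize(s,None,fx=2.5,fy=2.5,interpolation=cv2.INTER_CUBIC); c[:s.shape[0],i*400:i*400+s.shape[1]]=s
    for l in('bored_insert','solid_insert'): print(n,l,[(np.round(x['xy'],1).tolist(),round(x['confidence'],2)) for x in spotter.look_for(n,l)])
cv2.imwrite('pics/comp5.png',c)
```

```text
8.2667 [0.466  0.2267 0.3055] [-0.431 -0.201 -0.576  1.676  1.454 -0.48 ]
[[-0.93   0.041  0.366]
 [ 0.368  0.095  0.925]
 [ 0.004  0.995 -0.103]]
[278 138]
scene bored_insert [([225.9, 311.6], 0.88), ([284.2, 134.0], 0.16)]
scene solid_insert [([282.6, 137.6], 0.86)]
[294 139]
side bored_insert []
side solid_insert [([298.1, 138.3], 0.87)]
```

View pics/comp5.png

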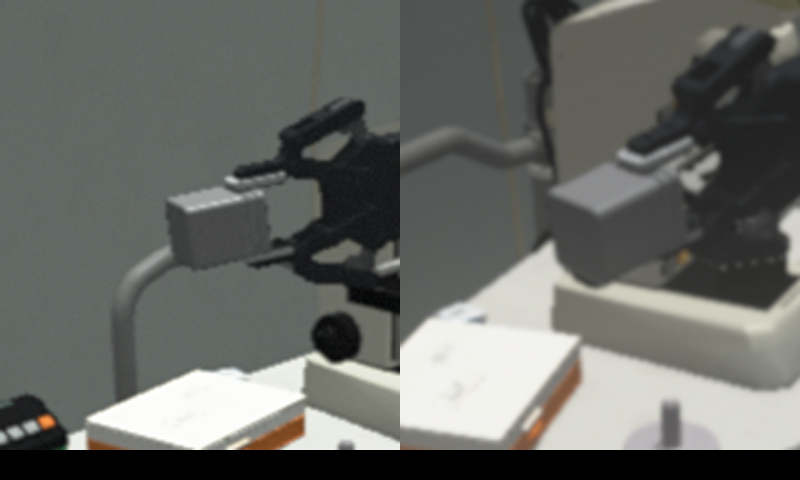

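Run:
```python
from h import *
o=env.get_obs(); M=R.from_quat(np.roll(o['eef_rot'],-1)).as_matrix(); t=o['tcp_pos']
for n in('scene','side'):
    m=camera_model(n); g=cv2.cvtColor(cv2.imread(f'pics/{n}5.png'),cv2.COLOR_BGR2GRAY)
    for v in (-16,-12,-8,-4,0,4,8,12,16):
        row=[]
        for u in range(-20,21,4):
            p=proj(m,t+M@np.array([u/1000,v/1000,.019])); row.append(int(g[int(round(p[1])),int(round(p[0]))]))
        print(n,v,row)
```

```text
scene -16 [104, 84, 96, 68, 60, 64, 63, 62, 62, 63, 62]
scene -12 [97, 97, 79, 64, 62, 64, 62, 63, 63, 62, 61]
scene -8 [98, 78, 65, 65, 65, 63, 63, 63, 62, 63, 63]
scene -4 [100, 80, 80, 62, 61, 62, 61, 62, 62, 62, 64]
scene 0 [96, 96, 80, 65, 62, 61, 64, 62, 61, 61, 65]
scene 4 [97, 73, 63, 60, 64, 63, 62, 62, 63, 62, 62]
scene 8 [100, 79, 62, 61, 61, 63, 64, 62, 62, 62, 63]
scene 12 [99, 98, 78, 64, 60, 60, 63, 63, 61, 61, 63]
scene 16 [103, 101, 91, 105, 71, 88, 72, 88, 105, 88, 88]
side -16 [197, 115, 74, 72, 72, 72, 72, 72, 73, 72, 73]
side -12 [161, 101, 71, 70, 71, 71, 71, 71, 72, 72, 72]
side -8 [61, 74, 72, 70, 70, 70, 71, 71, 71, 71, 71]
side -4 [60, 67, 69, 69, 69, 70, 70, 70, 69, 70, 70]
side 0 [66, 67, 68, 68, 68, 69, 69, 70, 69, 69, 69]
side 4 [70, 67, 68, 68, 68, 68, 68, 69, 68, 69, 68]
side 8 [66, 67, 67, 67, 67, 67, 67, 68, 68, 68, 69]
side 12 [68, 64, 66, 66, 67, 67, 67, 67, 67, 67, 68]
side 16 [69, 76, 75, 73, 72, 70, 80, 77, 74, 74, 78]
```

>>> carry_out(steps=[{"dx": 0,"dy": 0,"dz": 0,"rx": 0.1,"ry": 0,"rz": 0,"grip": 0},{"dx": 0,"dy": 0,"dz": 0,"rx": 0.2,"ry": 0,"rz": 0,"grip": 0},{"dx": 0,"dy": 0,"dz": 0,"rx": 0.3,"ry": 0,"rz": 0,"grip": 0},{"dx": 0,"dy": 0,"dz": 0,"rx": 0.4,"ry": 0,"rz": 0,"grip": 0},{"dx": 0,"dy": 0,"dz": 0,"rx": 0.5,"ry": 0,"rz": 0,"grip": 0},{"dx": 0,"dy": 0,"dz": 0,"rx": 0.6,"ry": 0,"rz": 0,"grip": 0},{"dx": 0,"dy": 0,"dz": 0,"rx": 0.65,"ry": 0,"rz": 0,"grip": 0},{"dx": 0,"dy": 0,"dz": 0,"rx": 0.7,"ry": 0,"rz": 0,"grip": 0}])

```text
t: 9.23
tcp_pos: [0.4679, 0.2272, 0.3126]
eef_rot: [0.073, 0.173, 0.911, 0.367]
wrist_force: [0.4, 0.6, -3.3]
gripper_width: 0.0423
grasp_force: 62.6
```

>>> carry_out(steps=[{"dx": 0,"dy": 0,"dz": 0,"rx": 0.11,"ry": 0,"rz": 0,"grip": 0},{"dx": 0,"dy": 0,"dz": 0,"rx": 0.22,"ry": 0,"rz": 0,"grip": 0},{"dx": 0,"dy": 0,"dz": 0,"rx": 0.33,"ry": 0,"rz": 0,"grip": 0},{"dx": 0,"dy": 0,"dz": 0,"rx": 0.44,"ry": 0,"rz": 0,"grip": 0},{"dx": 0,"dy": 0,"dz": 0,"rx": 0.55,"ry": 0,"rz": 0,"grip": 0},{"dx": 0,"dy": 0,"dz": 0,"rx": 0.66,"ry": 0,"rz": 0,"grip": 0},{"dx": 0,"dy": 0,"dz": 0,"rx": 0.77,"ry": 0,"rz": 0,"grip": 0},{"dx": 0,"dy": 0,"dz": 0,"rx": 0.8,"ry": 0,"rz": 0,"grip": 0}])

```text
t: 9.9
tcp_pos: [0.4685, 0.2304, 0.3093]
eef_rot: [-0.003, 0.187, 0.982, -0.015]
wrist_force: [0.2, -0.1, -4.8]
gripper_width: 0.0424
grasp_force: 62.6
```

>>> carry_out(steps=[{"dx": 0,"dy": 0,"dz": 35,"rx": 0,"ry": 0,"rz": 0,"grip": 0},{"dx": 0,"dy": 0,"dz": 75,"rx": 0,"ry": 0,"rz": 0,"grip": 0},{"dx": 0,"dy": 0,"dz": 115,"rx": 0,"ry": 0,"rz": 0,"grip": 0},{"dx": 0,"dy": 0,"dz": 155,"rx": 0,"ry": 0,"rz": 0,"grip": 0},{"dx": 0,"dy": 0,"dz": 195,"rx": 0,"ry": 0,"rz": 0,"grip": 0},{"dx": 0,"dy": 0,"dz": 225,"rx": 0,"ry": 0,"rz": 0,"grip": 0},{"dx": 0,"dy": 0,"dz": 245,"rx": 0,"ry": 0,"rz": 0,"grip": 0},{"dx": 0,"dy": 0,"dz": 260,"rx": 0,"ry": 0,"rz": 0,"grip": 0}])

```text
t: 10.57
tcp_pos: [0.4631, 0.2199, 0.0473]
eef_rot: [-0.004, 0.189, 0.982, -0.014]
wrist_force: [0.2, -0.1, -3.4]
gripper_width: 0.0426
grasp_force: 62.6
```

>>> carry_out(steps=[{"dx": 0,"dy": 0,"dz": 0,"rx": 0,"ry": 0,"rz": 0,"grip": 0},{"dx": 0,"dy": 0,"dz": 4,"rx": 0,"ry": 0,"rz": 0,"grip": 0},{"dx": 0,"dy": 0,"dz": 9,"rx": 0,"ry": 0,"rz": 0,"grip": 0},{"dx": 0,"dy": 0,"dz": 14,"rx": 0,"ry": 0,"rz": 0,"grip": 0},{"dx": 0,"dy": 0,"dz": 18,"rx": 0,"ry": 0,"rz": 0,"grip": 0},{"dx": 0,"dy": 0,"dz": 22,"rx": 0,"ry": 0,"rz": 0,"grip": 0},{"dx": 0,"dy": 0,"dz": 25,"rx": 0,"ry": 0,"rz": 0,"grip": 0},{"dx": 0,"dy": 0,"dz": 25,"rx": 0,"ry": 0,"rz": 0,"grip": 0}])

```text
t: 11.23
tcp_pos: [0.4642, 0.2182, 0.0237]
eef_rot: [-0.003, 0.188, 0.982, -0.015]
wrist_force: [-0.6, -0.1, -3.9]
gripper_width: 0.0425
grasp_force: 62.7
```

```bash
cat > corr.py <<'E'
from h import *
def corr(yaw=None):
    o=env.get_obs(); M=R.from_quat(np.roll(o['eef_rot'],-1)).as_matrix()
    y=np.arctan2(M[1,1],M[0,1]) if yaw is None else np.radians(yaw)
    T=np.array([[-np.sin(y),np.cos(y),0],[np.cos(y),np.sin(y),0],[0,0,-1.]]).T
    T=np.column_stack([[-np.sin(y),np.cos(y),0],[np.cos(y),np.sin(y),0],[0,0,-1.]])
    print('t',o['t'],'tcp',np.round(o['tcp_pos'],4),'yaw y',np.degrees(np.arctan2(M[1,1],M[0,1])).round(2),'rotvec to vertical',R.from_matrix(M.T@T).as_rotvec().round(4),'q',np.round(o['joint_pos'],3),'F',np.round(o['wrist_force'],1))
    return o,M
E
python3 -c "from corr import *; corr()"
```

```text
t 11.2333 tcp [0.4642 0.2182 0.0237] yaw y 68.34 rotvec to vertical [-0.0313 -0.0007 -0.    ] q [ 0.324  0.087 -0.235  1.27  -0.023  0.702] F [-0.6 -0.1 -3.9]
```

>>> carry_out(steps=[{"dx": 0,"dy": 0,"dz": -6,"rx": -0.0313,"ry": 0,"rz": 0,"grip": 0},{"dx": -2,"dy": 6,"dz": -6,"rx": -0.0313,"ry": 0,"rz": 0,"grip": 0},{"dx": -2,"dy": 11.5,"dz": -6,"rx": -0.0313,"ry": 0,"rz": 0,"grip": 0},{"dx": -2,"dy": 11.5,"dz": -6,"rx": -0.0313,"ry": 0,"rz": 0,"grip": 0},{"dx": -2,"dy": 11.5,"dz": -4,"rx": -0.0313,"ry": 0,"rz": 0,"grip": 0},{"dx": -2,"dy": 11.5,"dz": -2,"rx": -0.0313,"ry": 0,"rz": 0,"grip": 0},{"dx": -2,"dy": 11.5,"dz": -1,"rx": -0.0313,"ry": 0,"rz": 0,"grip": 0},{"dx": -2,"dy": 11.5,"dz": 0,"rx": -0.0313,"ry": 0,"rz": 0,"grip": 0}])

```text
t: 11.9
tcp_pos: [0.4698, 0.2281, 0.0231]
eef_rot: [-0.001, 0.188, 0.982, -0.0]
wrist_force: [0.9, 0.2, -2.9]
gripper_width: 0.0425
grasp_force: 62.7
```

```bash
python3 -c "from corr import *; corr()"
```

```text
t 11.9 tcp [0.4698 0.2281 0.0231] yaw y 68.36 rotvec to vertical [-0.0009 -0.0014 -0.    ] q [ 0.323  0.086 -0.236  1.25   0.     0.701] F [ 0.9  0.2 -2.9]
```

>>> carry_out(steps=[{"dx": 0,"dy": 0,"dz": 1,"rx": 0,"ry": 0,"rz": 0,"grip": 0},{"dx": 0,"dy": 0,"dz": 1,"rx": 0,"ry": 0,"rz": 0,"grip": 0.5},{"dx": 0,"dy": 0,"dz": 1,"rx": 0,"ry": 0,"rz": 0,"grip": 0.6},{"dx": 0,"dy": 0,"dz": 1,"rx": 0,"ry": 0,"rz": 0,"grip": 0.8},{"dx": 0,"dy": 0,"dz": 1,"rx": 0,"ry": 0,"rz": 0,"grip": 1},{"dx": 0,"dy": 0,"dz": 1,"rx": 0,"ry": 0,"rz": 0,"grip": 1},{"dx": 0,"dy": 0,"dz": -20,"rx": 0,"ry": 0,"rz": 0,"grip": 1},{"dx": 0,"dy": 0,"dz": -60,"rx": 0,"ry": 0,"rz": 0,"grip": 1}])

```text
t: 12.57
tcp_pos: [0.4657, 0.2266, 0.0786]
eef_rot: [-0.005, 0.188, 0.982, -0.003]
wrist_force: [-0.3, -0.4, -0.8]
gripper_width: 0.0856
grasp_force: 0.0
```

Run:
```python
from corr import *
o,M=corr(78.2); d=np.array([.463,.370,.1])-o['tcp_pos']; print('tool shift mm',(M.T@d*1000).round(1))
```

```text
t 12.5667 tcp [0.4657 0.2266 0.0786] yaw y 68.35 rotvec to vertical [-0.0069 -0.0103 -0.172 ] q [ 0.323  0.056 -0.155  1.372  0.     0.701] F [-0.3 -0.4 -0.8]
tool shift mm [ 55.7 132.1 -21.9]
```

>>> carry_out(steps=[{"dx": 0,"dy": 0,"dz": -30,"rx": 0,"ry": 0,"rz": 0,"grip": 1},{"dx": 10,"dy": 25,"dz": -35,"rx": 0,"ry": 0,"rz": -0.05,"grip": 1},{"dx": 25,"dy": 55,"dz": -35,"rx": 0,"ry": 0,"rz": -0.1,"grip": 1},{"dx": 40,"dy": 85,"dz": -35,"rx": 0,"ry": 0,"rz": -0.172,"grip": 1},{"dx": 50,"dy": 110,"dz": -35,"rx": 0,"ry": 0,"rz": -0.172,"grip": 1},{"dx": 58.7,"dy": 129.3,"dz": -35,"rx": 0,"ry": 0,"rz": -0.172,"grip": 1},{"dx": 58.7,"dy": 129.3,"dz": -35,"rx": 0,"ry": 0,"rz": -0.172,"grip": 1},{"dx": 58.7,"dy": 129.3,"dz": -35,"rx": 0,"ry": 0,"rz": -0.172,"grip": 1}])

```text
t: 13.23
tcp_pos: [0.4632, 0.3709, 0.1186]
eef_rot: [-0.0, 0.102, 0.995, -0.0]
wrist_force: [-0.3, -0.0, -0.5]
gripper_width: 0.0852
grasp_force: 0.0
```

Run:
```python
from corr import *
camera('side')
o,M=corr(78.2); d=np.array([.463,.370,.02])-o['tcp_pos']; print('tool shift mm',(M.T@d*1000).round(1))
W=camera_model('wrist'); save('wrist','w6.png'); print('proj A',proj(W,[.463,.370,.062]),'proj B',proj(W,[.4698,.2281,.062]))
for n in('bored_insert','solid_insert'):
    for x in spotter.look_for('wrist',n): print(n,np.round(x['xy'],1),x['confidence'],atz(W,x['xy'],.062))
```

```text
t 13.2833 tcp [0.4634 0.37   0.1187] yaw y 78.25 rotvec to vertical [-0.0006 -0.0004  0.0009] q [ 0.561  0.224  0.111  1.459 -0.     0.766] F [-0.5 -0.4 -0.9]
tool shift mm [ 0.4 -0.  98.7]
proj A [321.83686259 246.83082986] proj B [ 83.56338461 305.70427002]
bored_insert [322.7 239.1] 0.77 [0.45873811 0.37136738 0.062     ]
solid_insert [104.2 289.5] 0.88 [0.46266507 0.24315919 0.062     ]
solid_insert [324.4 345.9] 0.39 [0.52337515 0.359075   0.062     ]
```

View pics/w6.png

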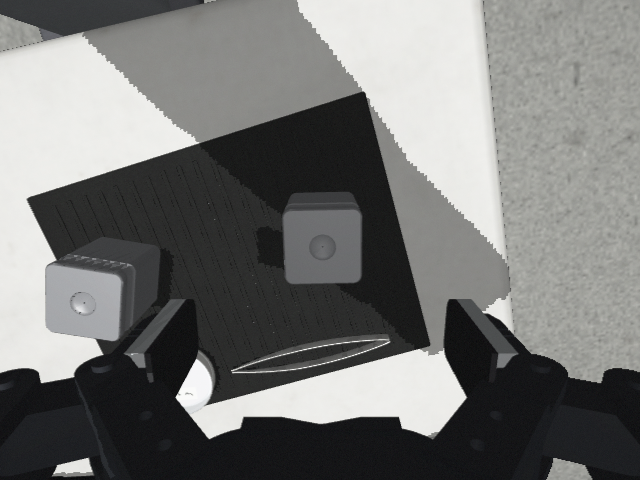

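>>> carry_out(steps=[{"dx": 0,"dy": 0,"dz": 30,"rx": 0,"ry": 0,"rz": 0,"grip": 1},{"dx": 0,"dy": 0,"dz": 60,"rx": 0,"ry": 0,"rz": 0,"grip": 1},{"dx": 0,"dy": 0,"dz": 85,"rx": 0,"ry": 0,"rz": 0,"grip": 1},{"dx": 0,"dy": 0,"dz": 97,"rx": 0,"ry": 0,"rz": 0,"grip": 1},{"dx": 0,"dy": 0,"dz": 97,"rx": 0,"ry": 0,"rz": 0,"grip": 1},{"dx": 0,"dy": 0,"dz": 97,"rx": 0,"ry": 0,"rz": 0,"grip": 0.6},{"dx": 0,"dy": 0,"dz": 97,"rx": 0,"ry": 0,"rz": 0,"grip": 0.3},{"dx": 0,"dy": 0,"dz": 97,"rx": 0,"ry": 0,"rz": 0,"grip": 0}])

```text
t: 14.1
tcp_pos: [0.4653, 0.3709, 0.0244]
eef_rot: [0.002, 0.103, 0.995, 0.001]
wrist_force: [0.8, -1.0, -0.3]
gripper_width: 0.0516
grasp_force: 0.0
```

>>> carry_out(steps=[{"dx": 0,"dy": 0,"dz": 0,"rx": 0,"ry": 0,"rz": 0,"grip": 0},{"dx": 0,"dy": 0,"dz": 0,"rx": 0,"ry": 0,"rz": 0,"grip": 0},{"dx": 0,"dy": 0,"dz": 0,"rx": 0,"ry": 0,"rz": 0,"grip": 0},{"dx": 0,"dy": 0,"dz": 0,"rx": 0,"ry": 0,"rz": 0,"grip": 0},{"dx": 0,"dy": 0,"dz": 0,"rx": 0,"ry": 0,"rz": 0,"grip": 0},{"dx": 0,"dy": 0,"dz": 0,"rx": 0,"ry": 0,"rz": 0,"grip": 0},{"dx": 0,"dy": 0,"dz": 0,"rx": 0,"ry": 0,"rz": 0,"grip": 0},{"dx": 0,"dy": 0,"dz": 0,"rx": 0,"ry": 0,"rz": 0,"grip": 0}])

```text
t: 14.77
tcp_pos: [0.4654, 0.371, 0.0246]
eef_rot: [0.002, 0.103, 0.995, 0.001]
wrist_force: [-0.5, -0.5, 5.3]
gripper_width: 0.0425
grasp_force: 62.6
```

Run:
```python
from corr import *
o,M=corr(); 
# pin estimate: first settled wrist view w1 (TCP 0.525,0,0.211)
W=dict(camera_model('wrist')); W['origin']=[.5252,.0653,.3734]; W['orientation']=[.9913,-.1319,0,.0003]
g=cv2.cvtColor(cv2.imread('pics/w1.png'),cv2.COLOR_BGR2GRAY)
m=cv2.inRange(g,118,165); 
sub=g[175:280,300:405]; print(sub[::12,::8])
```

```text
t 14.7667 tcp [0.4654 0.371  0.0246] yaw y 78.2 rotvec to vertical [ 0.0032  0.0034 -0.    ] q [ 0.56   0.262 -0.033  1.271 -0.     0.766] F [-0.5 -0.5  5.3]
[[ 64 119 121 111 121  65  65  64  65  64  64  63 111  65]
 [122 122 122 120 121  37  54  56  33  64 120 121 119 118]
 [121 122 120 120 122 122 119 114 112 115 108 120 120 121]
 [123 123 122 119 124 119 123 115 112 116 110 111 121 121]
 [121 121 117 117 120 119  33  33 102 109 110 108 119 121]
 [122 122 122 117 115 117  54  77  70 110 112 106 119 119]
 [120 121 116 112 114 114 113 111 108 107 105 114 118 119]
 [121 122 121 119 114 111 110 108 110 107 116 118 118 117]
 [122 123 124 120 120 121 121 119 121 118 117 115 114 116]]
```

>>> carry_out(steps=[{"dx": 0,"dy": 0,"dz": -15,"rx": 0,"ry": 0,"rz": 0,"grip": 0},{"dx": 0,"dy": 0,"dz": -45,"rx": 0,"ry": 0,"rz": 0,"grip": 0},{"dx": 0,"dy": 0,"dz": -85,"rx": 0,"ry": 0,"rz": 0,"grip": 0},{"dx": 0,"dy": 0,"dz": -125,"rx": 0,"ry": 0,"rz": 0,"grip": 0},{"dx": 0,"dy": -10,"dz": -155,"rx": 0,"ry": 0,"rz": 0,"grip": 0},{"dx": -8,"dy": -40,"dz": -175,"rx": 0,"ry": 0,"rz": 0,"grip": 0},{"dx": -16,"dy": -80,"dz": -180,"rx": 0,"ry": 0,"rz": 0,"grip": 0},{"dx": -24,"dy": -120,"dz": -180,"rx": 0,"ry": 0,"rz": 0,"grip": 0}])

```text
t: 15.43
tcp_pos: [0.4637, 0.2476, 0.2047]
eef_rot: [0.002, 0.101, 0.995, 0.001]
wrist_force: [1.6, -1.1, -3.6]
gripper_width: 0.0429
grasp_force: 61.9
```

Run:
```python
from corr import *
o,M=corr()
S,D=camera_model('scene'),camera_model('side')
W=dict(camera_model('wrist')); W['origin']=[.5252,.0653,.3734]; W['orientation']=[.9913,-.1319,0,.0003]
print('disc w1',atz(W,(352,226),.012),'tip w1',atz(W,(355,238),.054),'tip rim',atz(W,(355.5,239),.054))
# scene/side tips from zooms of the first pictures
for n,m,f in(('scene',S,'scene0'),('side',D,'side0')):
    for p in ([.553,-.025,.012],[.553,-.025,.054]): print(n,proj(m,p).round(1))
a=cv2.imread('pics/scene0.png')[205:255,305:365];b=cv2.imread('pics/side0.png')[190:245,290:350];w=cv2.imread('pics/w1.png')[175:275,300:400]
c=np.zeros((600,800,3),np.uint8); c[:300,:360]=cv2.resize(a,(360,300),interpolation=2); c[:330,400:760]=cv2.resize(b,(360,330),interpolation=2); c[310:600,:290]=cv2.resize(w,(290,290),interpolation=2); cv2.imwrite('pics/comp7.png',c)
```

```text
t 15.4333 tcp [0.4637 0.2476 0.2047] yaw y 78.35 rotvec to vertical [ 0.0029  0.0043 -0.    ] q [0.363 0.042 0.082 1.605 0.    0.566] F [ 1.6 -1.1 -3.6]
disc w1 [ 0.55342268 -0.02274648  0.012     ] tip w1 [ 0.5527529  -0.02242206  0.054     ] tip rim [ 0.55317304 -0.02325465  0.054     ]
scene [336.3 239.5]
scene [336.5 222.7]
side [322.5 226.2]
side [322.2 207.7]
```

View pics/comp7.png

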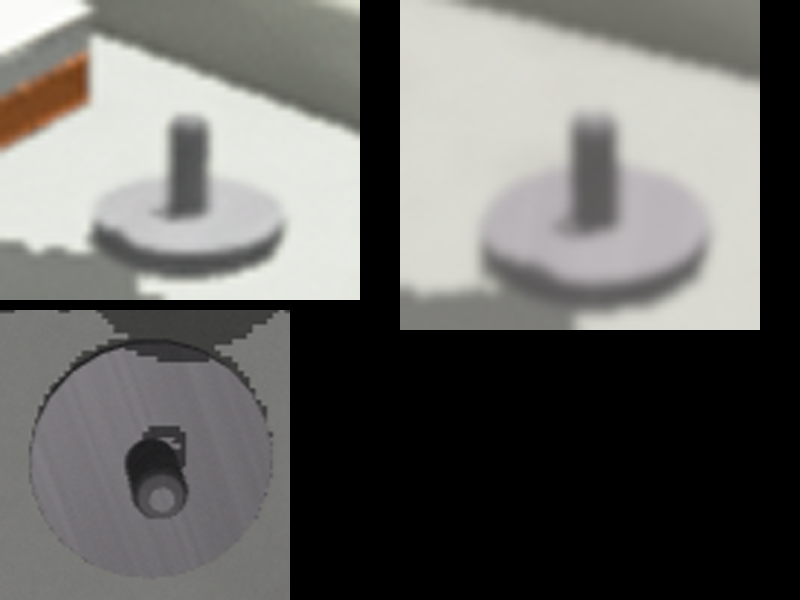

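>>> carry_out(steps=[{"dx": -20,"dy": -28,"dz": 0,"rx": 0,"ry": 0,"rz": 0,"grip": 0},{"dx": -42,"dy": -59,"dz": 0,"rx": 0,"ry": 0,"rz": 0,"grip": 0},{"dx": -64,"dy": -90,"dz": 0,"rx": 0.002,"ry": 0.003,"rz": 0,"grip": 0},{"dx": -86,"dy": -121,"dz": 0,"rx": 0.003,"ry": 0.004,"rz": 0,"grip": 0},{"dx": -108,"dy": -152,"dz": 0,"rx": 0.003,"ry": 0.004,"rz": 0,"grip": 0},{"dx": -124,"dy": -175,"dz": 0,"rx": 0.003,"ry": 0.004,"rz": 0,"grip": 0},{"dx": -132,"dy": -185,"dz": 0,"rx": 0.003,"ry": 0.004,"rz": 0,"grip": 0},{"dx": -132,"dy": -185,"dz": 0,"rx": 0.003,"ry": 0.004,"rz": 0,"grip": 0}])

```text
t: 16.1
tcp_pos: [0.5546, 0.0367, 0.2006]
eef_rot: [-0.003, 0.105, 0.994, -0.002]
wrist_force: [-0.8, -1.1, -2.0]
gripper_width: 0.0426
grasp_force: 61.8
```

Run:
```python
from corr import *
for _ in range(3): camera('side')
o,M=corr()
W=camera_model('wrist'); save('wrist','w8.png')
print('exp disc',proj(W,[.5533,-.0228,.012]),'exp tip',proj(W,[.5533,-.0228,.054]))
for f,l in((spotter.look_for,'check_pin'),(spotter.landmark_of,'check_pin_seat')): print([(np.round(x['xy'],1),x['confidence']) for x in f('wrist',l)])
```

```text
t 16.25 tcp [0.5533 0.0405 0.2013] yaw y 78.24 rotvec to vertical [-0.0021 -0.0061 -0.    ] q [-4.700e-02  1.320e-01  1.700e-01  1.616e+00 -1.000e-03  1.580e-01] F [ 0.2  0.2 -3.2]
exp disc [251.05354655 219.26157144] exp tip [242.10565085 230.91134441]
[]
[(array([248.7, 218.8]), 0.96)]
```

View pics/w8.png

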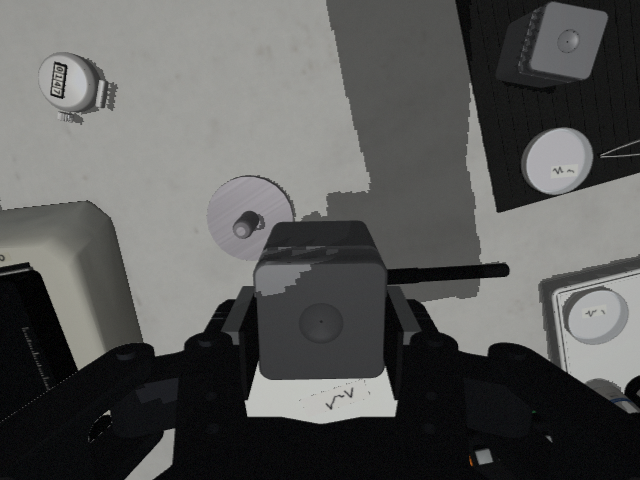

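Run:
```python
from corr import *
o,M=corr()
W=camera_model('wrist'); t=o['tcp_pos']
p=atz(W,(321,322.5),t[2]+.0374); print('dot',p,'tool frame',(M.T@(p-t)*1000).round(2))
pin=(atz(W,(251,218.3),.012)+atz(W,(243,230),.054))[:2]/2; print('pin',pin)
```

```text
t 16.4 tcp [0.5534 0.041  0.2017] yaw y 78.33 rotvec to vertical [-0.0025 -0.0048 -0.    ] q [-0.046  0.131  0.17   1.615 -0.002  0.158] F [ 0.1 -0.3 -3.2]
dot [0.55148572 0.04087943 0.23912015] tool frame [  2.07  -0.59 -37.39]
pin [ 0.55307543 -0.02201795]
```

>>> carry_out(steps=[{"dx": -6,"dy": -25,"dz": 0,"rx": -0.0025,"ry": -0.0048,"rz": 0,"grip": 0},{"dx": -12,"dy": -50,"dz": 0,"rx": -0.0025,"ry": -0.0048,"rz": 0,"grip": 0},{"dx": -14.4,"dy": -61.5,"dz": 20,"rx": -0.0025,"ry": -0.0048,"rz": 0,"grip": 0},{"dx": -14.4,"dy": -61.5,"dz": 50,"rx": -0.0025,"ry": -0.0048,"rz": 0,"grip": 0},{"dx": -14.4,"dy": -61.5,"dz": 80,"rx": -0.0025,"ry": -0.0048,"rz": 0,"grip": 0},{"dx": -14.4,"dy": -61.5,"dz": 105,"rx": -0.0025,"ry": -0.0048,"rz": 0,"grip": 0},{"dx": -14.4,"dy": -61.5,"dz": 115,"rx": -0.0025,"ry": -0.0048,"rz": 0,"grip": 0},{"dx": -14.4,"dy": -61.5,"dz": 115,"rx": -0.0025,"ry": -0.0048,"rz": 0,"grip": 0}])

```text
t: 17.07
tcp_pos: [0.5517, -0.0224, 0.0831]
eef_rot: [-0.004, 0.102, 0.995, 0.0]
wrist_force: [0.1, 0.6, -2.8]
gripper_width: 0.0427
grasp_force: 61.8
```

Run:
```python
from corr import *
for _ in range(3): camera('side')
o,M=corr(); t=o['tcp_pos']
c=t+M@np.array([.0021,-.0005,.0206]); print('mouth centre',c,'to pin',(M.T@(np.array([.5532,-.0224,.012])-c)*1000).round(2))
```

```text
t 17.2167 tcp [ 0.5562 -0.0235  0.0889] yaw y 78.26 rotvec to vertical [-0.0003  0.0036  0.    ] q [-0.162  0.133 -0.051  1.383 -0.     0.042] F [ 0.  -0.7 -1.6]
mouth centre [ 0.55409446 -0.02359966  0.06825972] to pin [ 1.32  1.01 56.26]
```

>>> carry_out(steps=[{"dx": 0.8,"dy": 0.8,"dz": 0,"rx": 0,"ry": 0.002,"rz": 0,"grip": 0},{"dx": 0.8,"dy": 0.8,"dz": 4,"rx": 0,"ry": 0.002,"rz": 0,"grip": 0},{"dx": 0.8,"dy": 0.8,"dz": 8,"rx": 0,"ry": 0.002,"rz": 0,"grip": 0},{"dx": 0.8,"dy": 0.8,"dz": 12,"rx": 0,"ry": 0.002,"rz": 0,"grip": 0},{"dx": 0.8,"dy": 0.8,"dz": 16,"rx": 0,"ry": 0.002,"rz": 0,"grip": 0},{"dx": 0.8,"dy": 0.8,"dz": 20,"rx": 0,"ry": 0.002,"rz": 0,"grip": 0},{"dx": 0.8,"dy": 0.8,"dz": 24,"rx": 0,"ry": 0.002,"rz": 0,"grip": 0},{"dx": 0.8,"dy": 0.8,"dz": 24,"rx": 0,"ry": 0.002,"rz": 0,"grip": 0}])

```text
t: 17.88
tcp_pos: [0.5532, -0.0228, 0.0612]
eef_rot: [-0.002, 0.103, 0.995, -0.0]
wrist_force: [-0.1, 0.5, -3.6]
gripper_width: 0.0425
grasp_force: 61.9
```

Run:
```python
from corr import *
for _ in range(3): camera('side')
o,M=corr(); t=o['tcp_pos']
c=t+M@np.array([.0021,-.0005,.0206]); print('mouth centre',c,'to pin',(M.T@(np.array([.5532,-.0224,.012])-c)*1000).round(2),o['ft_torque'].round(2))
```

```text
t 18.0333 tcp [ 0.5541 -0.0229  0.0626] yaw y 78.2 rotvec to vertical [-0.0005 -0.002  -0.    ] q [-0.162  0.145 -0.091  1.337 -0.     0.044] F [-0.6 -0.  -2. ]
mouth centre [ 0.55192632 -0.02299567  0.04200861] to pin [-1.19  0.86 30.01] [-0.04 -0.   -0.08]
```

>>> carry_out(steps=[{"dx": -0.5,"dy": 0.4,"dz": 4,"rx": 0,"ry": 0,"rz": 0,"grip": 0},{"dx": -0.5,"dy": 0.4,"dz": 8,"rx": 0,"ry": 0,"rz": 0,"grip": 0},{"dx": -0.5,"dy": 0.4,"dz": 12,"rx": 0,"ry": 0,"rz": 0,"grip": 0},{"dx": -0.5,"dy": 0.4,"dz": 16,"rx": 0,"ry": 0,"rz": 0,"grip": 0},{"dx": -0.5,"dy": 0.4,"dz": 20,"rx": 0,"ry": 0,"rz": 0,"grip": 0},{"dx": -0.5,"dy": 0.4,"dz": 23,"rx": 0,"ry": 0,"rz": 0,"grip": 0},{"dx": -0.5,"dy": 0.4,"dz": 25,"rx": 0,"ry": 0,"rz": 0,"grip": 0},{"dx": -0.5,"dy": 0.4,"dz": 25,"rx": 0,"ry": 0,"rz": 0,"grip": 0}])

```text
t: 18.7
tcp_pos: [0.5542, -0.0225, 0.0369]
eef_rot: [-0.002, 0.103, 0.995, -0.0]
wrist_force: [-0.5, -0.2, -3.7]
gripper_width: 0.0426
grasp_force: 61.9
```

Run:
```python
from corr import *
for _ in range(3): camera('side')
o,M=corr(); t=o['tcp_pos']
c=t+M@np.array([.0021,-.0005,.0206]); print('mouth centre',c,'to pin',(M.T@(np.array([.5532,-.0224,.012])-c)*1000).round(2),o['ft_torque'].round(2))
```

```text
t 18.85 tcp [ 0.5549 -0.0226  0.0379] yaw y 78.2 rotvec to vertical [-0.0004 -0.0014 -0.    ] q [-0.161  0.16  -0.124  1.288 -0.     0.045] F [ 0.3 -0.5 -2. ]
mouth centre [ 0.55270268 -0.02271174  0.01731484] to pin [-0.43  0.41  5.31] [-0.01 -0.   -0.  ]
```

>>> carry_out(steps=[{"dx": 0,"dy": 0,"dz": 2,"rx": 0,"ry": 0,"rz": 0,"grip": 0},{"dx": 0,"dy": 0,"dz": 3.5,"rx": 0,"ry": 0,"rz": 0,"grip": 0},{"dx": 0,"dy": 0,"dz": 5,"rx": 0,"ry": 0,"rz": 0,"grip": 0},{"dx": 0,"dy": 0,"dz": 5.5,"rx": 0,"ry": 0,"rz": 0,"grip": 0},{"dx": 0,"dy": 0,"dz": 6,"rx": 0,"ry": 0,"rz": 0,"grip": 0},{"dx": 0,"dy": 0,"dz": 6,"rx": 0,"ry": 0,"rz": 0,"grip": 0},{"dx": 0,"dy": 0,"dz": 6,"rx": 0,"ry": 0,"rz": 0,"grip": 0},{"dx": 0,"dy": 0,"dz": 6,"rx": 0,"ry": 0,"rz": 0,"grip": 0}])

```text
t: 19.52
tcp_pos: [0.555, -0.0227, 0.0328]
eef_rot: [-0.0, 0.103, 0.995, -0.0]
wrist_force: [-3.0, -0.7, 4.9]
gripper_width: 0.0424
grasp_force: 62.9
```

Run:
```python
from corr import *
for _ in range(3): camera('side')
o,M=corr(); t=o['tcp_pos']
c=t+M@np.array([.0021,-.0005,.0206]); print('mouth centre',c,'to pin',(M.T@(np.array([.5532,-.0224,.012])-c)*1000).round(2),o['ft_torque'].round(2))
```

```text
t 19.6667 tcp [ 0.555  -0.0227  0.0327] yaw y 78.21 rotvec to vertical [-0.0005 -0.001  -0.    ] q [-0.161  0.163 -0.131  1.277 -0.     0.044] F [-3.3  0.3  5.3]
mouth centre [ 0.55277385 -0.02277856  0.01214032] to pin [-0.34  0.46  0.14] [0.03 0.66 0.04]
```

>>> carry_out(steps=[{"dx": 0,"dy": 0,"dz": -5,"rx": 0,"ry": 0,"rz": 0,"grip": 0},{"dx": 0,"dy": 0,"dz": -15,"rx": 0,"ry": 0,"rz": 0,"grip": 0},{"dx": 0,"dy": 0,"dz": -35,"rx": 0,"ry": 0,"rz": 0,"grip": 0},{"dx": 0,"dy": 0,"dz": -60,"rx": 0,"ry": 0,"rz": 0,"grip": 0},{"dx": 0,"dy": 0,"dz": -95,"rx": 0,"ry": 0,"rz": 0,"grip": 0},{"dx": 0,"dy": 0,"dz": -135,"rx": 0,"ry": 0,"rz": 0,"grip": 0},{"dx": 0,"dy": 0,"dz": -175,"rx": 0,"ry": 0,"rz": 0,"grip": 0},{"dx": 0,"dy": 0,"dz": -200,"rx": 0,"ry": 0,"rz": 0,"grip": 0}])

```text
t: 20.33
tcp_pos: [0.5564, -0.0228, 0.2367]
eef_rot: [0.002, 0.103, 0.995, -0.0]
wrist_force: [0.6, 0.3, -2.4]
gripper_width: 0.0426
grasp_force: 62.1
```

```bash
cat > kin.py <<'E'
from corr import *
from scipy.optimize import least_squares
o,M=corr()
data=[([-.128,.048,.099,1.622,0,1.443],[.525,0,.2105]),([.324,.053,-.15,1.364,0,.707],[.4717,.2288,.0823]),
([-.431,-.201,-.576,1.676,1.454,-.48],[.466,.2267,.3055]),([.324,.087,-.235,1.27,-.023,.702],[.4642,.2182,.0237]),
([.561,.224,.111,1.459,0,.766],[.4634,.370,.1187]),([.56,.262,-.033,1.271,0,.766],[.4654,.371,.0246]),
([.363,.042,.082,1.605,0,.566],[.4637,.2476,.2047]),([-.047,.132,.17,1.616,-.001,.158],[.5533,.0405,.2013]),
([-.161,.163,-.131,1.277,0,.044],[.555,-.0227,.0327]),(list(o['joint_pos']),list(o['tcp_pos']))]
Ry=lambda a:R.from_euler('y',a).as_matrix(); Rz=lambda a:R.from_euler('z',a).as_matrix()
def fk(q,P):
    a,o2,b,o3,d,y,l4,l5,s=P
    w=np.array([0,y,d])+Ry(q[1]+o2)@[0,0,a]+Ry(q[1]-q[2]+o3)@[b,0,0]
    T=Ry(q[1]-q[2]+q[3])
    return Rz(q[0])@(w+T@np.array([l4,0,0])+T@Rz(s*q[5-1])@np.array([l5,0,0])), Rz(q[0])@T@Rz(s*q[4])
def fit(s,P0=(.3,0,.3,0,.2,.067,.1,.15)):
    f=lambda p:np.concatenate([fk(q,[*p,s])[0]-t for q,t in data]+[[.01*(p[6]-.1),.001*(p[1]),.001*p[3]]])
    return least_squares(f,P0)
if __name__=='__main__':
    for s in(1,-1):
        r=fit(s); P=[*r.x,s]; print(s,np.round(r.x,4),'rms',np.sqrt(np.mean(r.fun**2)))
        q,t=data[2]; print(fk(q,P)[1][:,0])
    print(fk(data[-1][0],P)[1][:,0])
E
python3 kin.py
```

```text
t 20.3333 tcp [ 0.5564 -0.0228  0.2367] yaw y 78.21 rotvec to vertical [-0.0001  0.0043  0.    ] q [-0.161  0.136  0.245  1.676 -0.     0.045] F [ 0.6  0.3 -2.4]
1 [ 3.895e-01 -5.000e-04  5.045e-01 -4.350e-02  2.231e-01  6.680e-02
  1.132e-01  3.362e-01] rms 0.00018855211859901126
[ 0.36602371  0.92484871 -0.10335141]
-1 [ 0.4556  1.6168  0.1304 -0.7002  0.5906  0.0808  0.6335 -0.1919] rms 0.051231133780738965
[-0.4638428  -0.87986837 -0.10335141]
[ 4.31684148e-03 -3.79719986e-04 -9.99990610e-01]
```

```bash
cat > plan.py <<'E'
from kin import *
P=[*fit(1).x,1]; q0=np.array(o['joint_pos']); p0=q0[1]-q0[2]+q0[3]
C=(Rz(q0[0])@Ry(p0)@Rz(q0[4])).T@M
qf=np.array([.4,-.5,-.5,-np.pi/2,0,q0[5]]); N=48
def pose(s):
    s=s*s*(3-2*s)
    q=q0+(qf-q0)*s; t,A=fk(q,P); return t,A@C,q
t0,M0,_=pose(0); print('start err',t0-o['tcp_pos'])
for c in range(6):
    ta,Ma,_=pose(c*8/N); print('call',c+1)
    for k in range(1,9):
        t,A,q=pose((c*8+k)/N); v=np.r_[Ma.T@(t-ta)*1000,R.from_matrix(Ma.T@A).as_rotvec()]
        print(v[:3].round(0).astype(int).tolist(),v[3:].round(3).tolist(),' tcp',t.round(2).tolist() if k%4==0 else '')
E
python3 plan.py
```

```text
t 20.3333 tcp [ 0.5564 -0.0228  0.2367] yaw y 78.21 rotvec to vertical [-0.0001  0.0043  0.    ] q [-0.161  0.136  0.245  1.676 -0.     0.045] F [ 0.6  0.3 -2.4]
start err [ 1.19323496e-04 -9.74009081e-05  4.48671739e-05]
call 1
[-1, 0, 0] [-0.0, -0.004, -0.001]  tcp 
[-6, 2, 0] [-0.001, -0.016, -0.003]  tcp 
[-13, 4, 0] [-0.002, -0.035, -0.006]  tcp 
[-22, 7, 0] [-0.003, -0.062, -0.011]  tcp [0.58, -0.02, 0.24]
[-34, 12, -1] [-0.005, -0.095, -0.017]  tcp 
[-48, 17, -3] [-0.008, -0.135, -0.024]  tcp 
[-64, 23, -6] [-0.011, -0.18, -0.032]  tcp 
[-81, 30, -10] [-0.015, -0.232, -0.041]  tcp [0.64, -0.01, 0.25]
call 2
[-20, 8, -1] [-0.005, -0.057, -0.01]  tcp 
[-42, 16, -4] [-0.012, -0.119, -0.02]  tcp 
[-65, 26, -10] [-0.019, -0.186, -0.032]  tcp 
[-89, 37, -17] [-0.028, -0.257, -0.043]  tcp [0.73, 0.01, 0.29]
[-114, 50, -28] [-0.038, -0.332, -0.055]  tcp 
[-139, 63, -41] [-0.05, -0.411, -0.067]  tcp 
[-163, 78, -58] [-0.064, -0.493, -0.079]  tcp 
[-186, 93, -78] [-0.079, -0.578, -0.091]  tcp [0.82, 0.05, 0.37]
call 3
[-32, 15, -6] [-0.016, -0.088, -0.01]  tcp 
[-65, 30, -17] [-0.033, -
[... 854 characters left out ...]
 -37] [-0.039, -0.246, 0.034]  tcp 
[-150, 39, -54] [-0.05, -0.321, 0.046]  tcp [0.52, 0.24, 1.01]
[-181, 45, -72] [-0.059, -0.392, 0.058]  tcp 
[-210, 50, -91] [-0.066, -0.459, 0.07]  tcp 
[-236, 54, -111] [-0.073, -0.521, 0.081]  tcp 
[-259, 57, -130] [-0.079, -0.578, 0.091]  tcp [0.39, 0.22, 1.04]
call 6
[-27, 5, -4] [-0.004, -0.052, 0.009]  tcp 
[-50, 9, -9] [-0.008, -0.097, 0.017]  tcp 
[-70, 12, -14] [-0.01, -0.137, 0.024]  tcp 
[-87, 15, -19] [-0.012, -0.17, 0.03]  tcp [0.3, 0.19, 1.04]
[-101, 16, -23] [-0.014, -0.197, 0.035]  tcp 
[-111, 18, -26] [-0.014, -0.216, 0.039]  tcp 
[-117, 18, -28] [-0.015, -0.228, 0.041]  tcp 
[-119, 18, -29] [-0.015, -0.232, 0.041]  tcp [0.27, 0.19, 1.04]
```

```bash
python3 - <<'E' > plan.out
exec(open('plan.py').read().split('qf=')[0])
ir=lambda x:fk([0,x[0],x[1],np.pi/2-x[0]+x[1],0,0],P)[0][[0,2]]-[.32,.26]
x=least_squares(ir,[-.3,.5]).x
qm=np.array([.4,x[0],x[1],np.pi/2-x[0]+x[1],0,q0[5]]); qf=np.array([.4,-.75,-.75,-np.pi/2,0,q0[5]]); print(qm.round(3))
ss=lambda s:s*s*(3-2*s)
lin=lambda s:np.interp(s,[0,.1,.9,1],[0,.055,.945,1])
path=[q0+(qm-q0)*ss(k/16) for k in range(17)]+[qm+(qf-qm)*lin(k/48) for k in range(1,49)]
def pose(q): t,A=fk(q,P); return t,A@C
pt=pose(path[0])[0]
for c in range(8):
    ta,Ma=pose(path[c*8]); print('call',c+1,'from',ta.round(3))
    for k in range(1,9):
        t,A=pose(path[c*8+k]); v=np.r_[Ma.T@(t-ta)*1000,R.from_matrix(Ma.T@A).as_rotvec()]
        print(v[:3].round(0).astype(int).tolist(),v[3:].round(3).tolist(),'step',int(np.linalg.norm(t-pt)*1000)); pt=t
print(pt)
E
cat plan.out
python3 - <<'E'
from h import *
S,D=camera_model('scene'),camera_model('side')
camera('scene');camera('side')
r={n:(spotter.landmark_of(n,'microscope'),spotter.look_for(n,'microscope')) for n in('scene','side')}
print(r)
a,b=r['scene'][0],r['side'][0]
if a and b: print(tri([ray(S,a[0]['xy']),ray(D,b[0]['xy'])]),atz(S,a[0]['xy'],0),atz(D,b[0]['xy'],0))
E
```

```text
t 20.3333 tcp [ 0.5564 -0.0228  0.2367] yaw y 78.21 rotvec to vertical [-0.0001  0.0043  0.    ] q [-0.161  0.136  0.245  1.676 -0.     0.045] F [ 0.6  0.3 -2.4]
[ 0.4   -0.441 -0.215  1.796  0.     0.045]
call 1 from [ 0.557 -0.023  0.237]
[3, 3, -1] [-0.0, 0.0, -0.006] step 4
[12, 13, -4] [-0.0, 0.0, -0.024] step 13
[27, 26, -8] [-0.0, 0.0, -0.052] step 20
[46, 43, -12] [-0.0, 0.001, -0.088] step 26
[70, 61, -17] [-0.001, 0.001, -0.13] step 30
[97, 79, -22] [-0.001, 0.001, -0.178] step 33
[127, 96, -26] [-0.001, 0.002, -0.228] step 34
[159, 111, -28] [-0.001, 0.002, -0.281] step 34
call 2 from [0.424 0.118 0.264]
[27, 20, -2] [-0.0, 0.0, -0.052] step 33
[54, 38, -2] [-0.0, 0.001, -0.103] step 31
[79, 52, -2] [-0.0, 0.001, -0.15] step 29
[102, 62, -1] [-0.0, 0.001, -0.193] step 25
[122, 70, 1] [-0.0, 0.002, -0.229] step 21
[137, 75, 3] [-0.0, 0.002, -0.256] step 15
[146, 78, 4] [-0.0, 0.002, -0.274] step 10
[150, 79, 4] [-0.0, 0.002, -0.281] step 3
call 3 from [0.269 0.186 0.26 ]
[-15, 1, 2] [-0.002, -0.036, 0.0] step 15
[-30, 1, 3] [-0.003, -0.072, 0.0] step 15
[-46, 2, 3] [-0.005,
[... 1648 characters left out ...]
.0] step 31
[-174, 8, -66] [-0.02, -0.436, -0.0] step 32
[-201, 9, -85] [-0.023, -0.509, -0.0] step 32
[-226, 10, -106] [-0.026, -0.582, 0.0] step 32
call 8 from [0.367 0.228 0.968]
[-33, 1, -6] [-0.003, -0.073, -0.0] step 33
[-65, 3, -14] [-0.007, -0.145, -0.0] step 33
[-97, 4, -25] [-0.01, -0.218, -0.0] step 33
[-116, 5, -33] [-0.012, -0.262, -0.0] step 20
[-132, 6, -40] [-0.013, -0.297, -0.0] step 16
[-147, 7, -47] [-0.015, -0.333, -0.0] step 17
[-162, 7, -55] [-0.017, -0.369, 0.0] step 17
[-177, 8, -64] [-0.018, -0.405, -0.0] step 17
[0.19350981 0.15436469 0.97924093]
{'scene': ([{'xy': [334.1, 238.5], 'confidence': 0.16}], [{'xy': [280.3, 277.9], 'confidence': 0.73}]), 'side': ([], [])}
```

>>> carry_out(steps=[{"dx": 3,"dy": 3,"dz": -1,"rx": 0,"ry": 0,"rz": -0.006,"grip": 0},{"dx": 12,"dy": 13,"dz": -4,"rx": 0,"ry": 0,"rz": -0.024,"grip": 0},{"dx": 27,"dy": 26,"dz": -8,"rx": 0,"ry": 0,"rz": -0.052,"grip": 0},{"dx": 46,"dy": 43,"dz": -12,"rx": 0,"ry": 0,"rz": -0.088,"grip": 0},{"dx": 70,"dy": 61,"dz": -17,"rx": 0,"ry": 0,"rz": -0.13,"grip": 0},{"dx": 97,"dy": 79,"dz": -22,"rx": 0,"ry": 0,"rz": -0.178,"grip": 0},{"dx": 127,"dy": 96,"dz": -26,"rx": 0,"ry": 0,"rz": -0.228,"grip": 0},{"dx": 159,"dy": 111,"dz": -28,"rx": 0,"ry": 0,"rz": -0.281,"grip": 0}])

```text
t: 21.3
tcp_pos: [0.4201, 0.1203, 0.2595]
eef_rot: [-0.001, -0.039, 0.999, 0.0]
wrist_force: [-0.5, 0.6, -2.7]
gripper_width: 0.0425
grasp_force: 61.9
```

>>> carry_out(steps=[{"dx": 27,"dy": 20,"dz": -2,"rx": 0,"ry": 0,"rz": -0.052,"grip": 0},{"dx": 54,"dy": 38,"dz": -2,"rx": 0,"ry": 0,"rz": -0.103,"grip": 0},{"dx": 79,"dy": 52,"dz": -2,"rx": 0,"ry": 0,"rz": -0.15,"grip": 0},{"dx": 102,"dy": 62,"dz": -1,"rx": 0,"ry": 0,"rz": -0.193,"grip": 0},{"dx": 122,"dy": 70,"dz": 1,"rx": 0,"ry": 0,"rz": -0.229,"grip": 0},{"dx": 137,"dy": 75,"dz": 3,"rx": 0,"ry": 0,"rz": -0.256,"grip": 0},{"dx": 146,"dy": 78,"dz": 4,"rx": 0,"ry": 0,"rz": -0.274,"grip": 0},{"dx": 150,"dy": 79,"dz": 4,"rx": 0,"ry": 0,"rz": -0.281,"grip": 0}])

```text
t: 21.97
tcp_pos: [0.2647, 0.1864, 0.2557]
eef_rot: [-0.001, -0.179, 0.984, 0.0]
wrist_force: [-0.5, 1.1, -1.8]
gripper_width: 0.0424
grasp_force: 62.0
```

>>> carry_out(steps=[{"dx": -15,"dy": 1,"dz": 2,"rx": -0.002,"ry": -0.036,"rz": 0,"grip": 0},{"dx": -30,"dy": 1,"dz": 3,"rx": -0.003,"ry": -0.072,"rz": 0,"grip": 0},{"dx": -46,"dy": 2,"dz": 3,"rx": -0.005,"ry": -0.108,"rz": 0,"grip": 0},{"dx": -61,"dy": 3,"dz": 3,"rx": -0.006,"ry": -0.144,"rz": 0,"grip": 0},{"dx": -79,"dy": 4,"dz": 2,"rx": -0.008,"ry": -0.187,"rz": 0,"grip": 0},{"dx": -109,"dy": 5,"dz": -2,"rx": -0.012,"ry": -0.26,"rz": 0,"grip": 0},{"dx": -138,"dy": 6,"dz": -7,"rx": -0.015,"ry": -0.333,"rz": 0,"grip": 0},{"dx": -167,"dy": 7,"dz": -15,"rx": -0.018,"ry": -0.405,"rz": 0,"grip": 0}])

```text
t: 22.63
tcp_pos: [0.4216, 0.2508, 0.2699]
eef_rot: [0.196, -0.173, 0.964, 0.044]
wrist_force: [-0.3, -0.8, -3.5]
gripper_width: 0.0427
grasp_force: 62.1
```

Run:
```python
from corr import *
o,M=corr(); print(M[:,2].round(3))
```

```text
t 22.6333 tcp [0.4216 0.2508 0.2699] yaw y 110.57 rotvec to vertical [ 0.0177  0.4039 -0.0036] q [ 4.000e-01 -4.880e-01 -3.000e-01  1.354e+00  1.000e-03  4.400e-02] F [-0.3 -0.8 -3.5]
[ 0.362  0.154 -0.919]
```

On plan; continue the flip.

>>> carry_out(steps=[{"dx": -29,"dy": 1,"dz": 2,"rx": -0.003,"ry": -0.073,"rz": 0,"grip": 0},{"dx": -59,"dy": 3,"dz": 1,"rx": -0.007,"ry": -0.145,"rz": 0,"grip": 0},{"dx": -88,"dy": 4,"dz": -2,"rx": -0.01,"ry": -0.218,"rz": 0,"grip": 0},{"dx": -116,"dy": 5,"dz": -8,"rx": -0.013,"ry": -0.291,"rz": 0,"grip": 0},{"dx": -144,"dy": 6,"dz": -15,"rx": -0.016,"ry": -0.364,"rz": 0,"grip": 0},{"dx": -170,"dy": 8,"dz": -25,"rx": -0.02,"ry": -0.436,"rz": 0,"grip": 0},{"dx": -196,"dy": 9,"dz": -37,"rx": -0.023,"ry": -0.509,"rz": 0,"grip": 0},{"dx": -221,"dy": 10,"dz": -51,"rx": -0.026,"ry": -0.582,"rz": 0,"grip": 0}])

```text
t: 23.3
tcp_pos: [0.5901, 0.3221, 0.4025]
eef_rot: [0.461, -0.156, 0.867, 0.104]
wrist_force: [0.1, -0.2, -3.3]
gripper_width: 0.0426
grasp_force: 62.2
```

>>> carry_out(steps=[{"dx": -28,"dy": 1,"dz": -1,"rx": -0.003,"ry": -0.073,"rz": 0,"grip": 0},{"dx": -56,"dy": 3,"dz": -3,"rx": -0.007,"ry": -0.145,"rz": 0,"grip": 0},{"dx": -84,"dy": 4,"dz": -9,"rx": -0.01,"ry": -0.218,"rz": 0,"grip": 0},{"dx": -111,"dy": 5,"dz": -16,"rx": -0.013,"ry": -0.291,"rz": 0,"grip": 0},{"dx": -138,"dy": 6,"dz": -26,"rx": -0.016,"ry": -0.364,"rz": 0,"grip": 0},{"dx": -163,"dy": 7,"dz": -38,"rx": -0.02,"ry": -0.436,"rz": 0,"grip": 0},{"dx": -188,"dy": 8,"dz": -52,"rx": -0.023,"ry": -0.509,"rz": 0,"grip": 0},{"dx": -211,"dy": 9,"dz": -69,"rx": -0.026,"ry": -0.582,"rz": 0,"grip": 0}])

```text
t: 23.97
tcp_pos: [0.6451, 0.3448, 0.616]
eef_rot: [0.688, -0.125, 0.698, 0.156]
wrist_force: [-0.4, 1.0, -2.7]
gripper_width: 0.0427
grasp_force: 62.3
```

Run:
```python
from corr import *
o,M=corr(); print(M[:,2].round(3),o['gripper_width'],o['grasp_force'])
```

```text
t 23.9667 tcp [0.6451 0.3448 0.616 ] yaw y 112.9 rotvec to vertical [ 0.0355  1.5657 -0.0354] q [ 0.399 -0.605 -0.503  0.108  0.001  0.045] F [-0.4  1.  -2.7]
[ 0.921  0.389 -0.005] 0.04274103380716006 62.31588922441006
```

>>> carry_out(steps=[{"dx": -28,"dy": 1,"dz": -3,"rx": -0.003,"ry": -0.073,"rz": 0,"grip": 0},{"dx": -57,"dy": 3,"dz": -9,"rx": -0.007,"ry": -0.145,"rz": 0,"grip": 0},{"dx": -85,"dy": 4,"dz": -16,"rx": -0.01,"ry": -0.218,"rz": 0,"grip": 0},{"dx": -112,"dy": 5,"dz": -27,"rx": -0.013,"ry": -0.291,"rz": 0,"grip": 0},{"dx": -139,"dy": 6,"dz": -39,"rx": -0.016,"ry": -0.364,"rz": 0,"grip": 0},{"dx": -165,"dy": 7,"dz": -54,"rx": -0.02,"ry": -0.436,"rz": 0,"grip": 0},{"dx": -189,"dy": 8,"dz": -70,"rx": -0.023,"ry": -0.509,"rz": 0,"grip": 0},{"dx": -213,"dy": 10,"dz": -89,"rx": -0.026,"ry": -0.582,"rz": 0,"grip": 0}])

```text
t: 24.63
tcp_pos: [0.5637, 0.3106, 0.8301]
eef_rot: [0.858, -0.084, 0.469, 0.194]
wrist_force: [0.6, 1.1, -2.0]
gripper_width: 0.0426
grasp_force: 62.5
```

>>> carry_out(steps=[{"dx": -30,"dy": 1,"dz": -5,"rx": -0.003,"ry": -0.073,"rz": 0,"grip": 0},{"dx": -60,"dy": 3,"dz": -13,"rx": -0.007,"ry": -0.145,"rz": 0,"grip": 0},{"dx": -90,"dy": 4,"dz": -23,"rx": -0.01,"ry": -0.218,"rz": 0,"grip": 0},{"dx": -119,"dy": 5,"dz": -35,"rx": -0.013,"ry": -0.291,"rz": 0,"grip": 0},{"dx": -147,"dy": 7,"dz": -49,"rx": -0.016,"ry": -0.364,"rz": 0,"grip": 0},{"dx": -174,"dy": 8,"dz": -66,"rx": -0.02,"ry": -0.436,"rz": 0,"grip": 0},{"dx": -201,"dy": 9,"dz": -85,"rx": -0.023,"ry": -0.509,"rz": 0,"grip": 0},{"dx": -226,"dy": 10,"dz": -106,"rx": -0.026,"ry": -0.582,"rz": 0,"grip": 0}])

```text
t: 25.3
tcp_pos: [0.3664, 0.2272, 0.9629]
eef_rot: [0.955, -0.035, 0.199, 0.216]
wrist_force: [0.8, 0.4, -1.5]
gripper_width: 0.0422
grasp_force: 62.6
```

>>> carry_out(steps=[{"dx": -33,"dy": 1,"dz": -6,"rx": -0.003,"ry": -0.073,"rz": 0,"grip": 0},{"dx": -65,"dy": 3,"dz": -14,"rx": -0.007,"ry": -0.145,"rz": 0,"grip": 0},{"dx": -97,"dy": 4,"dz": -25,"rx": -0.01,"ry": -0.218,"rz": 0,"grip": 0},{"dx": -116,"dy": 5,"dz": -33,"rx": -0.012,"ry": -0.262,"rz": 0,"grip": 0},{"dx": -132,"dy": 6,"dz": -40,"rx": -0.013,"ry": -0.297,"rz": 0,"grip": 0},{"dx": -147,"dy": 7,"dz": -47,"rx": -0.015,"ry": -0.333,"rz": 0,"grip": 0},{"dx": -162,"dy": 7,"dz": -55,"rx": -0.017,"ry": -0.369,"rz": 0,"grip": 0},{"dx": -177,"dy": 8,"dz": -64,"rx": -0.018,"ry": -0.405,"rz": 0,"grip": 0}])

```text
t: 25.97
tcp_pos: [0.1931, 0.1539, 0.9745]
eef_rot: [0.975, 0.0, 0.0, 0.22]
wrist_force: [0.0, 1.0, -2.0]
gripper_width: 0.0427
grasp_force: 62.6
```

>>> carry_out(steps=[{"dx": 0,"dy": 0,"dz": 0,"rx": 0,"ry": 0,"rz": 0,"grip": 0},{"dx": 0,"dy": 0,"dz": 0,"rx": 0,"ry": 0,"rz": 0,"grip": 0},{"dx": 0,"dy": 0,"dz": 0,"rx": 0,"ry": 0,"rz": 0,"grip": 0},{"dx": 0,"dy": 0,"dz": 0,"rx": 0,"ry": 0,"rz": 0,"grip": 0},{"dx": 0,"dy": 0,"dz": 0,"rx": 0,"ry": 0,"rz": 0,"grip": 0},{"dx": 0,"dy": 0,"dz": 0,"rx": 0,"ry": 0,"rz": 0,"grip": 0},{"dx": 0,"dy": 0,"dz": 0,"rx": 0,"ry": 0,"rz": 0,"grip": 0},{"dx": 0,"dy": 0,"dz": 0,"rx": 0,"ry": 0,"rz": 0,"grip": 0}])

```text
t: 26.63
tcp_pos: [0.1936, 0.1544, 0.9748]
eef_rot: [0.975, 0.0, 0.001, 0.221]
wrist_force: [1.1, -0.0, -1.9]
gripper_width: 0.0427
grasp_force: 62.7
```

Run:
```python
from corr import *
o,M=corr(); print(M[:,2].round(3),'tilt deg',np.degrees(np.arccos(M[2,2])),o['gripper_width'],o['grasp_force'],o['joint_velocities'].round(3))
c=np.zeros((480,800,3),np.uint8)
for i,n in enumerate(('scene','wrist')):
    im=save(n,n+'9.png'); s=cv2.resize(im[...,::-1],(400,300)); c[:300,i*400:i*400+400]=s
    print(n,[(l,[(np.round(x['xy'],1).tolist(),round(x['confidence'],2)) for x in spotter.look_for(n,l)]) for l in('bored_insert','solid_insert','petri_dish','tweezers')])
cv2.imwrite('pics/comp9.png',c)
```

```text
t 26.6333 tcp [0.1936 0.1544 0.9748] yaw y 115.52 rotvec to vertical [ 0.0000e+00  3.1392e+00 -1.2000e-03] q [ 4.010e-01 -7.570e-01 -7.670e-01 -1.578e+00 -1.000e-03  4.500e-02] F [ 1.1 -0.  -1.9]
[0.002 0.    1.   ] tilt deg 0.14214836566452727 0.04270917732396026 62.6528949290514 [ 0.002 -0.002 -0.    -0.002 -0.002  0.001]
scene [('bored_insert', []), ('solid_insert', [([280.8, 278.1], 0.73)]), ('petri_dish', [([248.4, 277.5], 0.68)]), ('tweezers', [([205.8, 298.2], 0.7)])]
wrist [('bored_insert', []), ('solid_insert', []), ('petri_dish', []), ('tweezers', [])]
```

View pics/comp9.png

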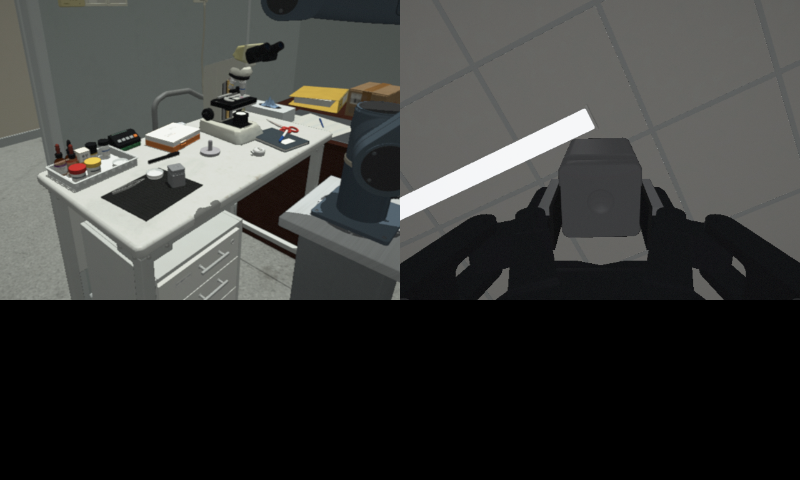

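The scene picture shows the solid block upright on the mat (full-frame pixel about 281,278), with the dish and tweezers in place and the pin empty. The wrist picture shows the bored insert square in the fingers. The tool points straight up, tilted 0.14°.

```bash
python3 -c "
from cell import env
print(env.job_done())"
```

```text
the job is handed in; nothing more can be done
None
```

The job is handed in (no verdict came back): the bored insert went flush onto the check pin and is held hole up, 0.14° off vertical and well over 0.9 m above the table; the solid block stands upright on the mat, and the dish and tweezers look unmoved in the last picture.

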